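# Pack two customers' orders at the pickle stall

## Robot

A 6-joint arm with a two-finger parallel gripper is mounted at the origin on the work surface. World frame = base frame: x ahead of the robot, y to its left, z up, the work surface at z = 0. Lengths are in m, angles in degrees, forces in N, time in s.
With the tool pointing down it reaches from about 0.25 to 0.725 m from the base axis. Payload 9.7 kg.
Tool frame: the origin (TCP) lies at the very end of the fingers, on their centre line; the grasp point (between the pads) lies 19 mm behind it; z points along the fingers, y is the direction in which the jaws open and shut (so a half turn about z gives the same grasp; the last joint's range is limited). The gripper opens to 85 mm and grips with 20 to 120 N. Pads are 22 mm wide; open, the fingers measure 114 mm over their backs; the gripper's body (76 mm by 85 mm) begins 54 mm behind the grasp point. The pads swing forward as they close: fully open they stand 13 mm farther back than shut.
Start: joints at [-64.687, 4.979, 10.078, 95.1, 0, 90], TCP at [0.235, -0.497, 0.231] pointing down, gripper open.
Joint ranges: [-179.16, 179.16], [-48.56, 103.87], [-65.8, 70.77], [-126.05, 130.52], [-82.76, 87.17], [-180, 180]. Speed limits (degrees/s): [127.2, 127.2, 147.25, 180, 180, 180].

## Interface

Orientations are given as [roll, pitch, yaw] about the fixed x, y, z axes, in that order (R = Rz(yaw) Ry(pitch) Rx(roll)).
In Python, from workcell import bot gives the robot as it stands. The module is installed in compiled form; this text tells all that it offers.
- The arm moves only by the tool step_arm, never from a script. Its arguments are lists of equal length, an entry for each row: "dr": the turn, a rotation vector about the tool's x, y, z in rad, a list of three; "xyz": the shift along the tool's x, y, z in units of 40 mm (1.0 is 40 mm), a list of three; "gripper": the opening, from 0 (shut) to 1 (fully open). In form: {"dr": [[wx, wy, wz], ...], "xyz": [[x, y, z], ...], "gripper": [gripper, ...]}. A call has exactly 8 rows; each row is the pose to reach, as a shift and turn from the pose commanded when the call began, along the tool's axes at that moment; what a row does not reach only later rows make up. A row lasts 1/10 s, in which the tool goes at most 50 mm and 8.59 degrees, less where a joint would pass 70% of its speed; a pose out of reach is approached as far as the arm can. A call with a gripper value outside its range is refused whole. The fingers move at their own pace and stop on an object; "squeeze" is the grip in N (left out, the last holds). Time passes only in rows, so rows that repeat a pose let the fingers close, or fill a call up. It gives the time, the measured TCP pose, the force and the opening at its end, in the units of the state.
- bot.get_obs(): the state, without advancing time (a new reading comes with each control period).
- bot.camera(name): name is "side" or "top" or "wrist"; returns a dict with "image" (400x640x3 uint8, red, green, blue), "camera_matrix" (3x3 intrinsics, pixels), "R" (3x3) and "t" (3): a world point X has camera coordinates R X + t. Camera axes: x right, y down, z forward; pixel columns grow to the right and rows downward; lengths in m; the calibration is good to about 2 mm. A picture is of the moment at which its call begins. There is no depth.
- bot.job_done(): hands the job in, once; it reports no verdict.
Trained networks look in a picture, given as the dict that the camera call returned (one of the last four; its "shot" number tells which), for a name from the list of things; names that differ only in an ending like _2 or _b are one class to them, and where a whole thing is asked for, a point or a joint stands for the part that bears it (a point fixed in the world has none). Each returns a list of dicts, best first, with "p" (0 to 1); they miss things now and then, are a little off and sometimes report something else, mostly with a low value. They report only what shows in the picture. A call takes as long as a camera call. They do not tell look-alikes from the thing itself.
- bot.regions_of(picture, thing): "region" (400x640 bool, what is visible of it) and "box" ([centre column, centre row, width, height] in pixels, round what is visible of it).
The state is a dict: "time": time; "q": joint angles; "qd": joint speeds; "joint_efforts": joint torques, N m; "ee_pos": TCP position; "tcp_rot": TCP orientation; "wrist_force": force on the tool from outside, world axes, zero at the start; "torque": the same for the moment, N m; "opening": finger opening in m.
Only numpy, scipy, OpenCV 4.12 (cv2) and the standard library are available. Lean on these libraries where they do the work, as an engineer would, in place of code of your own. Each camera call takes 0.05 s, during which the arm holds its last target.

## Task

Make up two customers' orders from the stock of pickles on the counter: the orange carrot tub and the magenta beetroot tub go in the slatted wooden crate, the green cucumber tub and the brown mushroom tub go in the blue plastic tray, one tub standing flat in each compartment in whichever order you like, and the little red pot stands upright in the middle of the cucumber tub's lid. Set everything down without dropping or tipping it, and leave the white cabbage and yellow pepper tubs standing where they are.

Things in the scene. Friction and masses are not known exactly. Their poses are not given: they have to be found in the camera images.
- carrot: round clear plastic tub, pale flat push-on lid, full of bright orange grated carrot. 62 mm across the lid (its top 8 mm, the widest part), tapering to 53 mm at the foot, 60 mm high, about 150 g. Origin: centre of its underside; z up. Starts upright on the counter, at least 90 mm centre to centre from other pots
- beet: round clear plastic tub, pale flat push-on lid, full of magenta-purple beetroot. 62 mm across the lid (its top 8 mm, the widest part), tapering to 53 mm at the foot, 60 mm high, about 150 g. Origin: centre of its underside; z up. Starts upright on the counter, at least 90 mm centre to centre from other pots
- cucumber: round clear plastic tub, pale flat push-on lid, full of green cucumber slices. 62 mm across the lid (its top 8 mm, the widest part), tapering to 53 mm at the foot, 60 mm high, about 150 g. Origin: centre of its underside; z up. Starts upright on the counter, at least 90 mm centre to centre from other pots. Lid flat on top
- mushroom: round clear plastic tub, pale flat push-on lid, full of brown mushrooms. 62 mm across the lid (its top 8 mm, the widest part), tapering to 53 mm at the foot, 60 mm high, about 150 g. Origin: centre of its underside; z up. Starts upright on the counter, at least 90 mm centre to centre from other pots
- cabbage: round clear plastic tub, pale flat push-on lid, full of creamy white cabbage. 62 mm across the lid (its top 8 mm, the widest part), tapering to 53 mm at the foot, 60 mm high, about 150 g. Origin: centre of its underside; z up. Starts upright on the counter, at least 90 mm centre to centre from other pots. In neither order: it stays
- pepper: round clear plastic tub, pale flat push-on lid, full of yellow peppers. 62 mm across the lid (its top 8 mm, the widest part), tapering to 53 mm at the foot, 60 mm high, about 150 g. Origin: centre of its underside; z up. Starts upright on the counter, at least 90 mm centre to centre from other pots. In neither order: it stays
- adjika: the little pot: round clear plastic pot, pale flat lid, full of red adjika relish. 46 mm across the lid (its top 8 mm, the widest part), tapering to 40 mm at the foot, 40 mm high, about 60 g. Origin: centre of its underside; z up. Starts upright on the counter among the tubs, at least 90 mm centre to centre from them
- wood_crate: small slatted crate of pale wood, open on top: 200 mm long (x axis) by 104 mm wide (y axis), loose, 0.5 kg. Walls 32 mm high, corner posts 38 mm; floor's top 6 mm above its underside. A divider 5 mm thick, 28 mm high, across the middle makes two equal compartments about 90 mm square, centred at x = +47 and -47 mm. Origin: centre of its underside; z up
- blue_tray: blue plastic tray with ribbed sides, open on top: 200 mm long (x axis) by 104 mm wide (y axis), loose, 0.5 kg. Walls 32 mm high; floor's top 6 mm above its underside. A divider 5 mm thick, 28 mm high, across the middle makes two equal compartments about 90 mm square, centred at x = +47 and -47 mm. Origin: centre of its underside; z up
There are look-alikes about, which are no part of the job. Of the things shaped like the wood_crate, the wood one is meant.

How it is judged (in metres and radians):
At the end, for the whole second after the job is handed in: Carrot and beetroot stand in the wooden crate, cucumber and mushroom in the blue tray: one per compartment, upright (0.12 rad), foot on the floor (5 mm). The red pot stands on the cucumber lid, centred within 12 mm. All released, at rest, trays flat; cabbage and pepper upright, moved under 30 mm (x of carrot in the frame of wood_crate between -0.075 and 0.075 m and y of carrot in the frame of wood_crate between -0.03 and 0.03 m and z of carrot in the frame of wood_crate between 0.002 and 0.011 m and x of beet in the frame of wood_crate between -0.075 and 0.075 m and y of beet in the frame of wood_crate between -0.03 and 0.03 m and z of beet in the frame of wood_crate between 0.002 and 0.011 m and x of cucumber in the frame of blue_tray between -0.075 and 0.075 m and y of cucumber in the frame of blue_tray between -0.03 and 0.03 m and z of cucumber in the frame of blue_tray between 0.002 and 0.011 m and x of mushroom in the frame of blue_tray between -0.075 and 0.075 m and y of mushroom in the frame of blue_tray between -0.03 and 0.03 m and z of mushroom in the frame of blue_tray between 0.002 and 0.011 m and horizontal distance between adjika and cucumber below 0.012 m and z of adjika in the frame of cucumber between 0.056 and 0.064 m and angle between each of carrot, beet, cucumber, mushroom, adjika, cabbage, pepper's own z axis and vertical below 0.12 rad and linear speed of each of carrot, beet, cucumber, mushroom, adjika, wood_crate, blue_tray below 0.02 m/s and angle between each of wood_crate, blue_tray's own z axis and vertical below 0.05 rad and distance of each of cabbage, pepper from where it was at the start of the episode below 0.03 m); the robot touches nothing.
It fails at once if the white cabbage tub or the yellow pepper tub is moved more than 30 mm or tipped (distance of any of cabbage, pepper from where it was at the start of the episode above 0.03 m or angle between any of cabbage, pepper's own z axis and vertical above 0.5 rad).
It fails at once if a tub or pot is dropped (moving faster than 0.8 m/s out of the fingers, a fall of over 30 mm) ((linear speed of carrot above 0.8 m/s and contact force between the fingers and carrot below 0.05 N) or (linear speed of beet above 0.8 m/s and contact force between the fingers and beet below 0.05 N) or (linear speed of cucumber above 0.8 m/s and contact force between the fingers and cucumber below 0.05 N) or (linear speed of mushroom above 0.8 m/s and contact force between the fingers and mushroom below 0.05 N) or (linear speed of adjika above 0.8 m/s and contact force between the fingers and adjika below 0.05 N)).
It fails at once if a tub or pot of the orders is tipped over (more than 60 degrees) (angle between any of carrot, beet, cucumber, mushroom, adjika's own z axis and vertical above 1.05 rad).
It also fails if it takes over 120 s, if anything falls off the work surface, if the arm or the gripper's body presses on something with over 40 N, if the wrist force passes 120 N, or if a joint passes its speed limit or range.

## Working session

There is one attempt and no reset: what is moved stays moved. The work goes in short steps, Python scripts to look and compute and a tool call to move; the robot and the scene stay as the last step left them, time stands still between calls to the robot, and variables do not carry over. Pictures are saved under pics/ and viewed, and the job is handed in when it is done.

Besides the shell and the picture viewer there is one more tool, called after "Emit:" as name(argument=value, ...) on one line, values as JSON. step_arm: Moves the arm, as the interface text tells. Its arguments: {"type":"object","properties":{"dr":{"type":"array"},"xyz":{"type":"array"},"gripper":{"type":"array"},"squeeze":{"type":"number"}},"required":["dr","xyz","gripper"]}

```bash
mkdir -p pics
python3 - <<'E'
from workcell import bot
import cv2
o=bot.get_obs(); print(o)
for n in ["top","side","wrist"]:
    c=bot.camera(n); cv2.imwrite(f"pics/{n}0.png",c["image"][:,:,::-1]); print(n,c["camera_matrix"],c["R"],c["t"])
E
```

```text
{'time': 0.0, 'q': array([-6.46862746e+01,  5.00894297e+00,  1.00324246e+01,  9.50991122e+01,
        3.88648580e-05,  8.99994139e+01]), 'qd': array([-0.0949842 ,  0.00301571,  0.05503041,  0.00821808, -0.09568706,
       -0.05781618]), 'joint_efforts': array([-2.15194709e-04, -5.20387387e+01,  4.64808619e+01,  1.61041523e-02,
        1.35748999e-05,  7.08874426e-08]), 'ee_pos': array([ 0.23506304, -0.49697109,  0.23058559]), 'tcp_rot': array([-1.79924369e+02, -3.96384922e-05,  2.53143114e+01]), 'wrist_force': array([-1.18668973,  0.25411319, -0.11278875]), 'torque': array([-0.02337319, -0.05808077, -0.03246792]), 'opening': 0.08538823165251988}
top [[448.03846799   0.         315.88605955]
 [  0.         448.03846799 205.65887972]
 [  0.           0.           1.        ]] [[ 3.27220790e-05 -9.99875017e-01  1.58098094e-02]
 [-9.97823609e-01 -1.07514092e-03 -6.59309453e-02]
 [ 6.59397028e-02 -1.57732437e-02 -9.97698933e-01]] [-0.00345616  0.42514274  1.02322161]
side [[511.17119814   0.         326.99858513]
 [  0.         511.17119814 201.49748011]
 [  0.           0.           1.        ]] [[-0.95544356 -0.2946805   0.01705888]
 [-0.21306532  0.64851846 -0.73077149]
 [ 0.20428111 -0.70184557 -0.68240899]] [0.43476915 0.12810962 1.10620504]
wrist [[315.90408528   0.         322.61561601]
 [  0.         315.90408528 200.11739758]
 [  0.           0.           1.        ]] [[ 4.26644546e-01 -9.04418937e-01 -9.04089322e-04]
 [-8.68863237e-01 -4.10148863e-01  2.77226598e-01]
 [-2.51099797e-01 -1.17491686e-01 -9.60804140e-01]] [-0.54935479 -0.03537911  0.37895694]
```

View pics/top0.png

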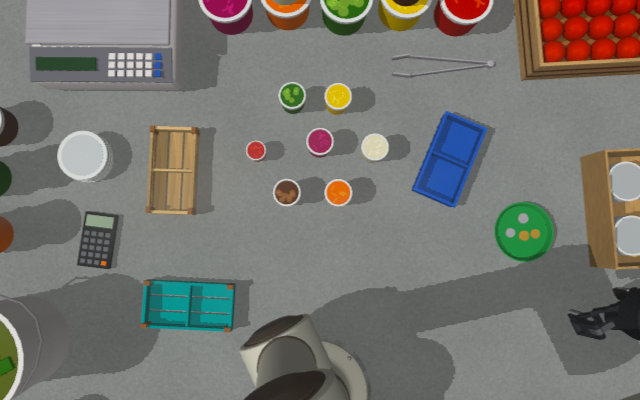

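View pics/side0.png

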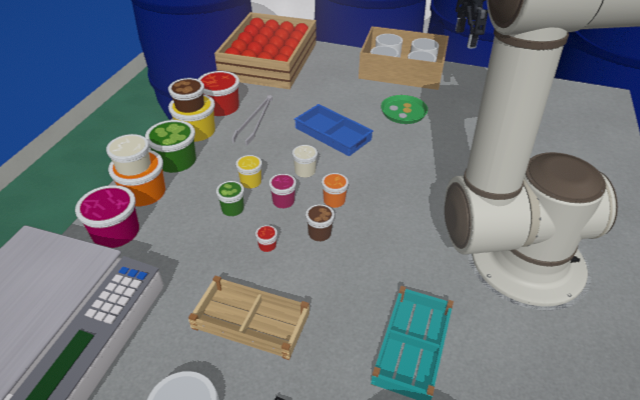

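The top view shows, left to right and far to near, green (291,96), yellow (338,96), red pot (256,150), beetroot (319,141), cabbage (374,147), mushroom (287,192) and carrot (338,192). The wooden crate is at (173,170) and the blue tray at (451,160). The teal crate at (188,305) is the look-alike. Next I fit silhouettes in two views.

```bash
cat > h.py <<'E'
import numpy as np, cv2
from scipy.optimize import minimize
from workcell import bot
def proj(c,P):
    q=np.asarray(P)@c["R"].T+c["t"]; q=q@c["camera_matrix"].T; return q[:,:2]/q[:,2:]
a=np.linspace(0,2*np.pi,40,endpoint=False)
def tubpts(x,y,z0=0,d=(.053,.062,.060)):
    f,l,h=d; out=[]
    for r,z in((f/2,0),(l/2,h-.008),(l/2,h)): out.append(np.c_[x+r*np.cos(a),y+r*np.sin(a),0*a+z0+z])
    return np.vstack(out)
SM=(.040,.046,.040)
def boxpts(x,y,yaw,h=.032):
    c,s=np.cos(yaw),np.sin(yaw)
    return np.array([[x+c*u-s*v,y+s*u+c*v,z] for u in(-.1,.1) for v in(-.052,.052) for z in(0,h)])
def mask(c,P):
    m=np.zeros((1600,2560),np.uint8); h=cv2.convexHull((proj(c,P)*4).astype(np.float32)); cv2.fillConvexPoly(m,np.round(h).astype(np.int32),1)
    return m
def fit(views,pts,x0):
    def cost(p):
        t=0
        for c,r in views:
            P=proj(c,pts(p)); lo=np.floor(P.min(0)).astype(int)-20
            hi=np.ceil(P.max(0)).astype(int)+20
            ys,xs=np.nonzero(r); lo=np.maximum(np.minimum(lo,[xs.min(),ys.min()]),0); hi=np.minimum(np.maximum(hi,[xs.max()+1,ys.max()+1]),[640,400])
            m=np.zeros(((hi[1]-lo[1])*8,(hi[0]-lo[0])*8),np.uint8)
            h=cv2.convexHull(((P-lo+.5)*8).astype(np.float32)); cv2.fillConvexPoly(m,np.round(h).astype(np.int32),1)
            mm=m.reshape(hi[1]-lo[1],8,hi[0]-lo[0],8).mean((1,3)); rr=r[lo[1]:hi[1],lo[0]:hi[0]]
            t+=1-np.minimum(mm,rr).sum()/np.maximum(mm,rr).sum()
        return t/len(views)
    s=np.vstack([x0]+[np.array(x0)+d for d in np.eye(len(x0))*.012])
    if len(x0)==3: s[3,2]+=.1
    r=minimize(cost,x0,method="Nelder-Mead",options=dict(initial_simplex=s,xatol=1e-4,fatol=1e-4)); return r.x,r.fun
def back(c,u,v,z):
    d=np.linalg.inv(c["camera_matrix"])@[u,v,1]; d=c["R"].T@d; o=-c["R"].T@c["t"]; return (o+d*(z-o[2])/d[2])[:2]
E
python3 - <<'E'
from h import *
T=bot.camera("top");S=bot.camera("side")
names="carrot beet cucumber mushroom cabbage pepper adjika wood_crate blue_tray".split()
for n in names:
    res=[]
    for nm,c in(("T",T),("S",S)):
        rs=bot.regions_of(c,n)
        for r in rs[:3]: print(n,nm,round(r["p"],2),np.round(r["box"]).astype(int))
        res.append(rs)
    tray=n in("wood_crate","blue_tray"); d=SM if n=="adjika" else (.053,.062,.06)
    for r in res[0][:2 if tray else 1]:
        xy=back(T,*r["box"][:2],.03)
        # match side
        vs=[("T",[(T,r["region"])])]
        P=proj(S,[[*xy,.03]])[0]
        q=[k for k in res[1] if np.hypot(*(np.array(k["box"][:2])-P))<20]
        if q: vs+= [("S",[(S,q[0]["region"])]),("TS",[(T,r["region"]),(S,q[0]["region"])])]
        for nm,v in vs:
            if tray:
                f=min((fit(v,lambda p:boxpts(*p),[*xy,y0]) for y0 in(0,.8,1.57,2.4)),key=lambda k:k[1])
            else: f=fit(v,lambda p:tubpts(*p,0,d),list(xy))
            print("   ",nm,np.round(f[0],4),round(f[1],3))
E
```

```text
carrot T 0.66 [338 191  25  27]
carrot S 0.8 [334 190  25  35]
    T [ 0.4521 -0.0506] 0.046
    S [ 0.4563 -0.0538] 0.049
    TS [ 0.4536 -0.0507] 0.091
beet T 0.76 [318 141  28  27]
beet S 0.8 [281 192  28  38]
    T [ 0.5674 -0.0093] 0.038
    S [ 0.5722 -0.0141] 0.089
    TS [ 0.5684 -0.0099] 0.085
cucumber T 0.59 [294  97  25  33]
cucumber T 0.4 [337 193  27  32]
cucumber S 0.85 [229 199  27  32]
cucumber S 0.75 [247 316 120  86]
    T [0.6716 0.0531] 0.074
    S [0.6765 0.048 ] 0.051
    TS [0.6734 0.0523] 0.103
mushroom T 0.94 [287 194  28  31]
mushroom S 0.85 [318 222  26  39]
    T [0.4527 0.064 ] 0.045
    S [0.4553 0.0595] 0.061
    TS [0.4532 0.0635] 0.085
cabbage T 0.88 [374 151  28  31]
cabbage S 0.96 [306 162  25  35]
    T [ 0.5556 -0.1329] 0.041
    S [ 0.5589 -0.1387] 0.056
    TS [ 0.5561 -0.1333] 0.088
pepper T 0.62 [338 101  29  34]
pepper S 0.69 [249 172  21  34]
    T [ 0.6705 -0.0506] 0.045
    S [ 0.6733 -0.0552] 0.066
    TS [ 0.671  -0.0513] 0.081
adjika T 0.86 [254 149  19  19]
adjika S 0.68 [267 240  22  23]
    T [0.5515 0.1352] 0.055
    S [0.554  0.1299] 0.116
    TS [0.5519 0.1347] 0.11
wood_crate T 0.91 [173 170  56  86]
wood_crate T 0.72 [186 305  94  52]
wood_crate T 0.71 [338 194  24  31]
wood_crate S 0.74 [413 342  87 116]
wood_crate S 0.72 [248 315 120  84]
    T [0.5066 0.3285 3.1181] 0.025
    S [0.5101 0.3228 3.1107] 0.035
    TS [ 0.5083  0.3267 -0.0228] 0.061
    T [0.2    0.2861 1.5208] 0.07
    S [0.2026 0.2813 1.5195] 0.043
    TS [0.2015 0.2849 1.5122] 0.079
blue_tray T 0.64 [450 158  76  96]
blue_tray S 0.8 [333 129  75  48]
    T [ 0.5348 -0.3121 -0.4057] 0.022
    S [ 0.5377 -0.3177  2.7298] 0.052
    TS [ 0.5354 -0.3132 -0.4069] 0.053
```

View pics/wrist0.png

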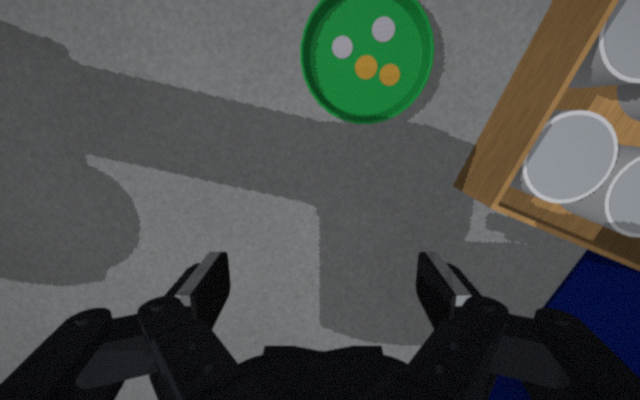

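```bash
cat > go.py <<'E'
import sys,numpy as np
from scipy.spatial.transform import Rotation as Ro
from workcell import bot
# args: x y z yaw(deg)  [repeat]
o=bot.get_obs(); R=Ro.from_euler("xyz",o["tcp_rot"],degrees=True)
print("t",round(o["time"],2),"pos",np.round(o["ee_pos"],4),"rot",np.round(o["tcp_rot"],2),"F",np.round(o["wrist_force"],1),"op",round(o["opening"],4))
v=list(map(float,sys.argv[1:]))
for i in range(0,len(v),4):
    G=Ro.from_euler("xyz",[180,0,v[i+3]],degrees=True)
    print("xyz",np.round(R.inv().apply(np.array(v[i:i+3])-o["ee_pos"])/.04,2),"dr",np.round((R.inv()*G).as_rotvec(),3))
E
python3 go.py .454 -.052 .16 0
```

```text
t 1.15 pos [ 0.2352 -0.4972  0.2313] rot [180.    -0.    25.31] F [ 0.4 -0.   0.3] op 0.0855
xyz [ 9.7  -7.72  1.78] dr [ 0.    -0.     0.442]
```

Emit:
step_arm(dr=[[0,0,0.05],[0,0,0.14],[0,0,0.25],[0,0,0.36],[0,0,0.44],[0,0,0.44],[0,0,0.44],[0,0,0.44]], xyz=[[0.6,-0.5,0.1],[1.6,-1.3,0.3],[2.6,-2.1,0.5],[3.6,-2.9,0.7],[4.6,-3.7,0.8],[5.6,-4.5,1.0],[6.6,-5.3,1.2],[7.6,-6.1,1.4]], gripper=[1,1,1,1,1,1,1,1], squeeze=40)

```text
time: 1.95
ee_pos: [0.4007, -0.1558, 0.1772]
tcp_rot: [180.0, -0.1, 0.1]
wrist_force: [1.4, -0.1, 0.9]
opening: 0.0854
```

```bash
python3 go.py .454 -.052 .16 0
```

```text
t 1.95 pos [ 0.4007 -0.1558  0.1772] rot [ 1.7997e+02 -6.0000e-02  9.0000e-02] F [ 1.4 -0.1  0.9] op 0.0854
xyz [ 1.33 -2.59  0.43] dr [ 0.    -0.001  0.001]
```

Emit:
step_arm(dr=[[0,0,0],[0,0,0],[0,0,0],[0,0,0],[0,0,0],[0,0,0],[0,0,0],[0,0,0]], xyz=[[0.5,-0.9,0.2],[1.0,-1.9,0.4],[1.33,-2.6,0.43],[1.33,-2.6,0.43],[1.33,-2.6,0.43],[1.33,-2.6,0.43],[1.33,-2.6,0.43],[1.33,-2.6,0.43]], gripper=[1,1,1,1,1,1,1,1])

```text
time: 2.75
ee_pos: [0.4531, -0.0544, 0.1602]
tcp_rot: [180.0, -0.0, 0.0]
wrist_force: [-0.9, 0.2, -0.1]
opening: 0.0851
```

```bash
cat > wl.py <<'E'
import sys
from h import *
c=bot.camera("wrist"); cv2.imwrite(f"pics/{sys.argv[1]}.png",c["image"][:,:,::-1])
o=bot.get_obs(); print(np.round(o["ee_pos"],4))
n=sys.argv[2]; x,y=map(float,sys.argv[3:5])
d=SM if n=="adjika" else (.053,.062,.06)
for r in bot.regions_of(c,n)[:3]:
    b=r["box"]; print(round(r["p"],2),np.round(b))
    f=fit([(c,r["region"])],lambda p:tubpts(*p,0,d),[x,y]); print(np.round(f[0],4),round(f[1],3))
E
python3 wl.py w1 carrot .454 -.052; python3 go.py .454 -.052 .031 0
```

```text
[ 0.4531 -0.0543  0.1602]
0.96 [320. 200.  79.  80.]
[ 0.4526 -0.0519] 0.033
0.23 [262.  46.  90.  90.]
[ 0.454 -0.052] 1.0
t 2.85 pos [ 0.4531 -0.0542  0.1601] rot [ 1.8e+02 -2.0e-02  4.0e-02] F [ 1.2  0.7 -0.2] op 0.0855
xyz [ 0.02 -0.05  3.23] dr [ 0.    -0.     0.001]
```

View pics/w1.png

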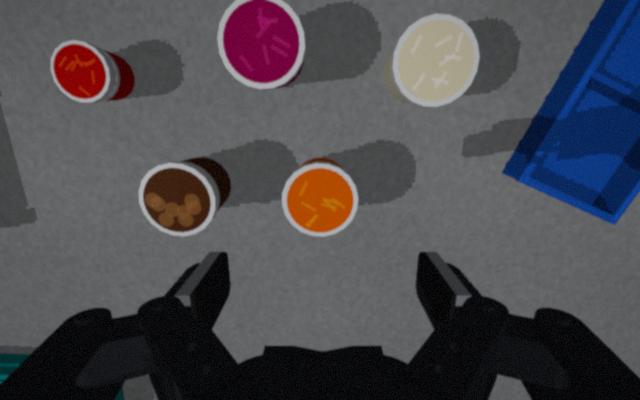

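The wrist view shows the carrot lid at (320,200) with the beetroot, cabbage and mushroom clear of the fingers. Its fit agrees with my average of the top and side fits, so I descend.

Emit:
step_arm(dr=[[0,0,0],[0,0,0],[0,0,0],[0,0,0],[0,0,0],[0,0,0],[0,0,0],[0,0,0]], xyz=[[0,-0.06,0.8],[0,-0.06,1.7],[0,-0.06,2.5],[0,-0.06,3.0],[0,-0.06,3.23],[0,-0.06,3.23],[0,-0.06,3.23],[0,-0.06,3.23]], gripper=[1,1,1,1,1,1,0.5,0.3])

```text
time: 3.65
ee_pos: [0.4543, -0.0514, 0.0324]
tcp_rot: [180.0, -0.1, 0.1]
wrist_force: [0.2, 0.4, 10.3]
opening: 0.0604
```

Emit:
step_arm(dr=[[0,0,0],[0,0,0],[0,0,0],[0,0,0],[0,0,0],[0,0,0],[0,0,0],[0,0,0]], xyz=[[0,0,0],[0,0,0],[0,0,0],[0,0,0],[0,0,0],[0,0,0],[0,0,0],[0,0,0]], gripper=[0.3,0.3,0.3,0.3,0.3,0.3,0.3,0.3])

```text
time: 4.45
ee_pos: [0.4543, -0.0513, 0.0325]
tcp_rot: [180.0, -0.2, 0.1]
wrist_force: [0.1, -0.7, 5.7]
opening: 0.0602
```

```bash
python3 go.py .453 -.052 .15 0
python3 - <<'E'
from h import *
c=bot.camera("side"); cv2.imwrite("pics/s1.png",cv2.resize(c["image"][130:260,260:440,::-1],None,fx=4,fy=4))
E
```

```text
t 4.45 pos [ 0.4543 -0.0513  0.0325] rot [ 1.7998e+02 -1.6000e-01  1.0000e-01] F [ 0.1 -0.7  5.7] op 0.0602
xyz [-0.02  0.02 -2.94] dr [ 0.    -0.003  0.002]
```

View pics/s1.png

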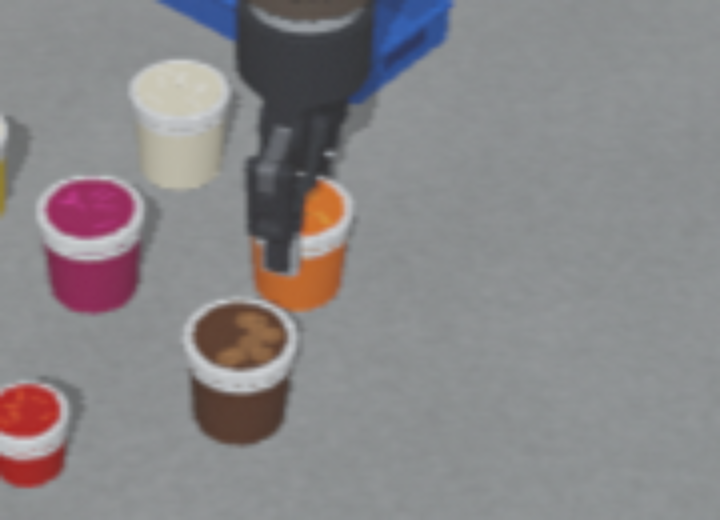

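The side view shows the pads on the carrot's rim and upper body, and the opening reads 60 mm. I lift a little to check the hold.

Emit:
step_arm(dr=[[0,0,0],[0,0,0],[0,0,0],[0,0,0],[0,0,0],[0,0,0],[0,0,0],[0,0,0]], xyz=[[0,0,-0.1],[0,0,-0.4],[0,0,-0.9],[0,0,-1.5],[0,0,-2.1],[0,0,-2.6],[0,0,-2.9],[0,0,-3.0]], gripper=[0.3,0.3,0.3,0.3,0.3,0.3,0.3,0.3])

```text
time: 5.3
ee_pos: [0.4538, -0.0512, 0.1525]
tcp_rot: [180.0, -0.1, 0.1]
wrist_force: [-1.1, 0.4, -1.4]
opening: 0.0607
```

```bash
python3 go.py .461 .326 .15 -1.5
python3 - <<'E'
from h import *
c=bot.camera("side"); cv2.imwrite("pics/s2.png",cv2.resize(c["image"][60:260,240:440,::-1],None,fx=3,fy=3))
c=bot.camera("wrist"); cv2.imwrite("pics/w2.png",c["image"][:,:,::-1])
E
```

```text
t 5.3 pos [ 0.4538 -0.0512  0.1525] rot [ 1.7999e+02 -1.2000e-01  1.0000e-01] F [-1.1  0.4 -1.4] op 0.0607
xyz [ 0.2  -9.43  0.06] dr [ 0.    -0.002  0.028]
```

View pics/s2.png

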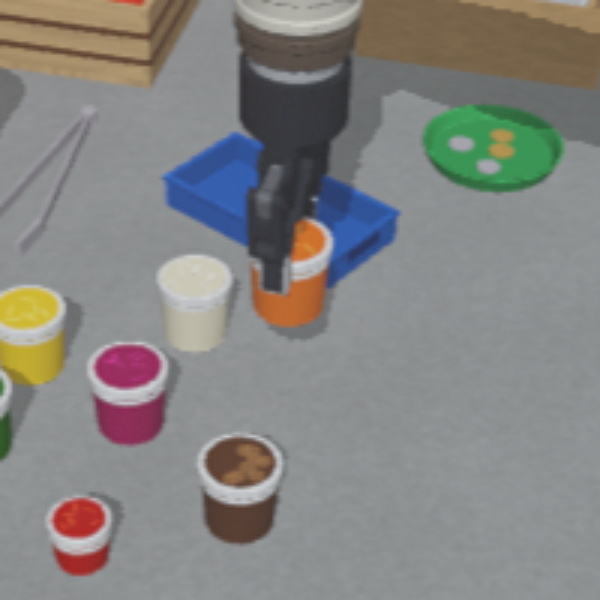

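View pics/w2.png

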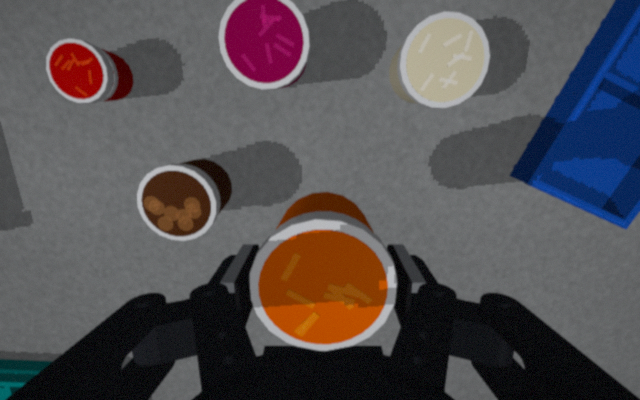

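The carrot hangs upright and centred at (322,285) in the wrist view. I carry it to the crate.

Emit:
step_arm(dr=[[0,0,0],[0,0,0.01],[0,0,0.02],[0,0,0.028],[0,0,0.028],[0,0,0.028],[0,0,0.028],[0,0,0.028]], xyz=[[0,-0.2,0],[0,-0.7,0],[0.1,-1.5,0],[0.1,-2.4,0],[0.1,-3.4,0],[0.2,-4.4,0],[0.2,-5.4,0],[0.2,-6.4,0]], gripper=[0.3,0.3,0.3,0.3,0.3,0.3,0.3,0.3])

```text
time: 6.2
ee_pos: [0.4642, 0.0275, 0.1507]
tcp_rot: [-177.9, 0.1, 2.1]
wrist_force: [-0.6, -0.7, -2.3]
opening: 0.0604
```

```bash
python3 go.py .461 .326 .15 -1.5
```

```text
t 6.2 pos [0.4642 0.0275 0.1507] rot [-1.7789e+02  7.0000e-02  2.1500e+00] F [-0.6 -0.7 -2.3] op 0.0604
xyz [ 0.2  -7.45  0.29] dr [-0.037  0.002  0.064]
```

```bash
python3 -c "
from workcell import bot
import numpy as np
o=bot.get_obs()
print(np.round(o['q'],2),np.round(o['qd'],1),o['joint_efforts'].round(1))"
```

```text
[  2.1   -7.47 -11.09  86.46   2.11 179.95] [ 0.6  1.7  1.8 -0.1  0.3 -0.1] [  0.2 -39.7  47.7   0.    0.2   0. ]
```

Joint 6 reached its end (yaw = q1 − q6 + 180, so yaw can't be less than q1). I turn the other way to the equivalent grasp near yaw 180, which suits every later pick as well.

```bash
python3 go.py .463 .0275 .15 8 .463 .0275 .15 16  .463 .13 .15 60
```

```text
t 6.2 pos [0.4642 0.0275 0.1507] rot [-1.7789e+02  7.0000e-02  2.1500e+00] F [-0.6 -0.7 -2.3] op 0.0604
xyz [-0.03 -0.    0.02] dr [-0.037 -0.001 -0.102]
xyz [-0.03 -0.    0.02] dr [-0.037 -0.003 -0.242]
xyz [ 0.07 -2.56  0.11] dr [-0.034 -0.017 -1.01 ]
```

Emit:
step_arm(dr=[[-0.02,0,-0.06],[-0.037,-0.001,-0.16],[-0.037,-0.003,-0.29],[-0.037,-0.006,-0.43],[-0.036,-0.009,-0.58],[-0.035,-0.012,-0.72],[-0.034,-0.015,-0.87],[-0.034,-0.017,-1.01]], xyz=[[0,0,0],[0,-0.1,0.02],[0,-0.4,0.03],[0,-0.8,0.04],[0.05,-1.2,0.06],[0.05,-1.7,0.08],[0.07,-2.2,0.1],[0.07,-2.56,0.11]], gripper=[0.3,0.3,0.3,0.3,0.3,0.3,0.3,0.3])

```text
time: 7.0
ee_pos: [0.463, 0.1308, 0.1501]
tcp_rot: [180.0, -0.0, 60.4]
wrist_force: [-1.3, -0.6, -1.1]
opening: 0.0605
```

```bash
python3 go.py .461 .27 .15 127 .461 .326 .15 178.5
```

```text
t 7.0 pos [0.463  0.1308 0.1501] rot [ 1.800e+02 -3.000e-02  6.037e+01] F [-1.3 -0.6 -1.1] op 0.0605
xyz [ 3.   -1.76  0.01] dr [ 0.    -0.    -1.163]
xyz [ 4.22 -2.46  0.01] dr [ 1.000e-03 -0.000e+00 -2.062e+00]
```

Emit:
step_arm(dr=[[0,0,-0.14],[0,0,-0.28],[0,0,-0.42],[0,0,-0.56],[0,0,-0.7],[0,0,-0.84],[0,0,-0.98],[0,0,-1.12]], xyz=[[0.4,-0.24,0],[0.8,-0.47,0],[1.2,-0.7,0],[1.6,-0.94,0],[2.0,-1.17,0],[2.4,-1.4,0],[2.8,-1.64,0],[3.1,-1.82,0]], gripper=[0.3,0.3,0.3,0.3,0.3,0.3,0.3,0.3])

```text
time: 7.8
ee_pos: [0.4619, 0.2746, 0.1501]
tcp_rot: [180.0, -0.0, 124.5]
wrist_force: [0.6, -0.2, -0.4]
opening: 0.0602
```

```bash
python3 go.py .461 .327 .15 178.5
```

```text
t 7.8 pos [0.4619 0.2746 0.1501] rot [ 1.7997e+02 -1.0000e-02  1.2452e+02] F [ 0.6 -0.2 -0.4] op 0.0602
xyz [1.09 0.72 0.  ] dr [ 0.001  0.    -0.942]
```

Emit:
step_arm(dr=[[0,0,-0.14],[0,0,-0.28],[0,0,-0.42],[0,0,-0.56],[0,0,-0.7],[0,0,-0.84],[0,0,-0.92],[0,0,-0.942]], xyz=[[0.3,0.2,0],[0.6,0.4,0],[0.8,0.53,0],[1.0,0.66,0],[1.09,0.72,0],[1.09,0.72,0],[1.09,0.72,0],[1.09,0.72,0]], gripper=[0.3,0.3,0.3,0.3,0.3,0.3,0.3,0.3])

```text
time: 8.6
ee_pos: [0.4613, 0.326, 0.1501]
tcp_rot: [180.0, 0.0, 178.3]
wrist_force: [0.5, 0.6, -1.3]
opening: 0.0606
```

```bash
python3 go.py .461 .327 .06 178.5 .461 .327 .04 178.5
python3 - <<'E'
from h import *
c=bot.camera("wrist"); cv2.imwrite("pics/w3.png",c["image"][:,:,::-1])
c=bot.camera("top"); cv2.imwrite("pics/t3.png",cv2.resize(c["image"][90:250,80:280,::-1],None,fx=3,fy=3))
E
```

```text
t 8.6 pos [0.4613 0.326  0.1501] rot [1.7998e+02 1.0000e-02 1.7826e+02] F [ 0.5  0.6 -1.3] op 0.0606
xyz [0.01 0.02 2.25] dr [ 0.     0.    -0.004]
xyz [0.01 0.02 2.75] dr [ 0.     0.    -0.004]
```

View pics/w3.png

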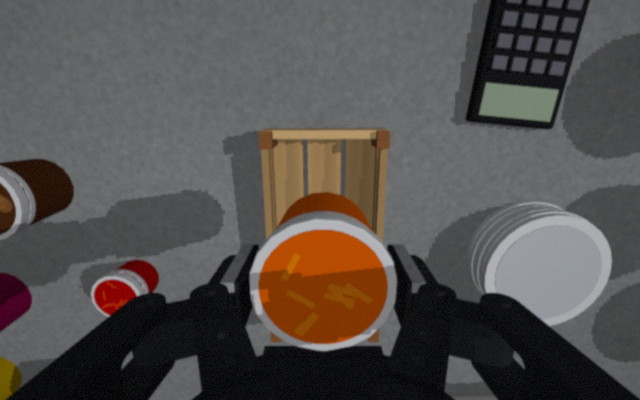

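View pics/t3.png

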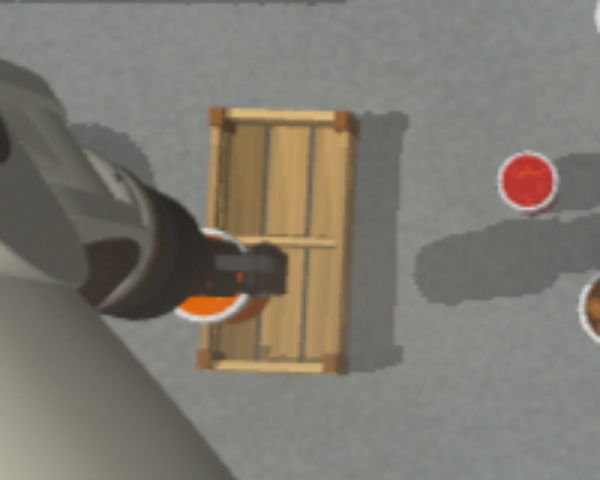

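Run:
```python
from h import *
c=bot.camera("wrist")
for u in((260,130),(388,130)): print(back(c,*u,.038).round(4))
print(proj(c,boxpts(.508,.326,-.027,.038)).round(0).tolist())
```

```text
[0.4052 0.2786]
[0.4087 0.3796]
[[266.0, 129.0], [258.0, 132.0], [381.0, 128.0], [389.0, 131.0], [277.0, 318.0], [271.0, 343.0], [373.0, 318.0], [379.0, 343.0]]
```

The crate's post corners are within 2 mm of the model, so I lower the carrot.

Emit:
step_arm(dr=[[0,0,0],[0,0,0],[0,0,0],[0,0,0],[0,0,0],[0,0,0],[0,0,0],[0,0,0]], xyz=[[0,0,0.4],[0,0,1.0],[0,0,1.6],[0,0,2.1],[0,0,2.4],[0,0,2.6],[0,0,2.7],[0,0,2.75]], gripper=[0.3,0.3,0.3,0.3,0.3,0.3,0.3,0.3])

```text
time: 9.55
ee_pos: [0.4612, 0.3265, 0.0406]
tcp_rot: [179.9, 0.0, 178.2]
wrist_force: [-0.2, -0.5, -1.6]
opening: 0.0602
```

```bash
python3 go.py .461 .327 .0395 178.5
python3 - <<'E'
from h import *
c=bot.camera("side"); cv2.imwrite("pics/s4.png",cv2.resize(c["image"][200:380,160:340,::-1],None,fx=3.3,fy=3.3))
E
```

```text
t 9.55 pos [0.4612 0.3265 0.0406] rot [1.7995e+02 5.0000e-02 1.7818e+02] F [-0.2 -0.5 -1.6] op 0.0602
xyz [0.01 0.01 0.03] dr [ 0.001  0.001 -0.006]
```

View pics/s4.png

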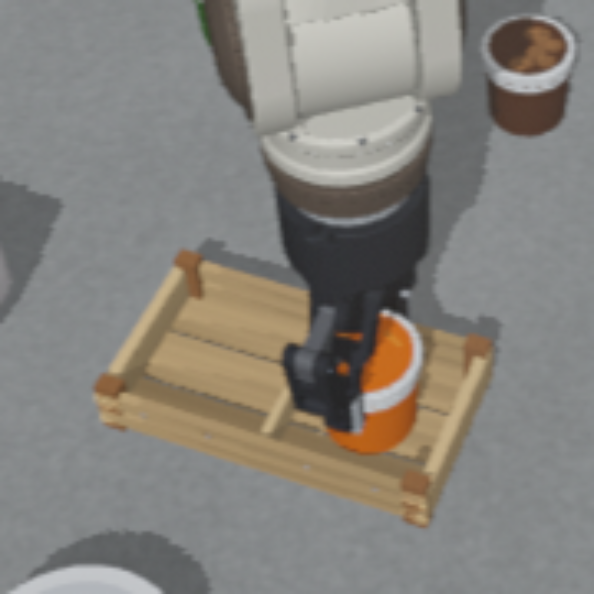

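The side view shows the carrot inside the near compartment, the fingers above the walls. I lower the last 1.5 mm and release.

Emit:
step_arm(dr=[[0,0,0],[0,0,0],[0,0,0],[0,0,0],[0,0,0],[0,0,0],[0,0,0],[0,0,0]], xyz=[[0,0,0.04],[0,0,0.05],[0,0,0.05],[0,0,0.05],[0,0,0.05],[0,0,0.05],[0,0,-0.1],[0,0,-0.4]], gripper=[0.3,0.3,0.8,1,1,1,1,1])

```text
time: 10.4
ee_pos: [0.4605, 0.3261, 0.0562]
tcp_rot: [-180.0, -0.1, 178.2]
wrist_force: [0.5, -0.3, 0.3]
opening: 0.0856
```

```bash
python3 go.py .461 .327 .15 178.5 .53 .21 .15 180 .57 -.012 .15 180
python3 - <<'E'
from h import *
c=bot.camera("side"); cv2.imwrite("pics/s5.png",cv2.resize(c["image"][200:380,160:340,::-1],None,fx=3.3,fy=3.3))
E
```

```text
t 10.4 pos [0.4605 0.3261 0.0562] rot [-1.7998e+02 -5.0000e-02  1.7820e+02] F [ 0.5 -0.3  0.3] op 0.0856
xyz [-0.01  0.02 -2.34] dr [-0.    -0.001 -0.005]
xyz [-1.82 -2.85 -2.35] dr [-0.    -0.001 -0.031]
xyz [-3.   -8.36 -2.34] dr [-0.    -0.001 -0.031]
```

View pics/s5.png

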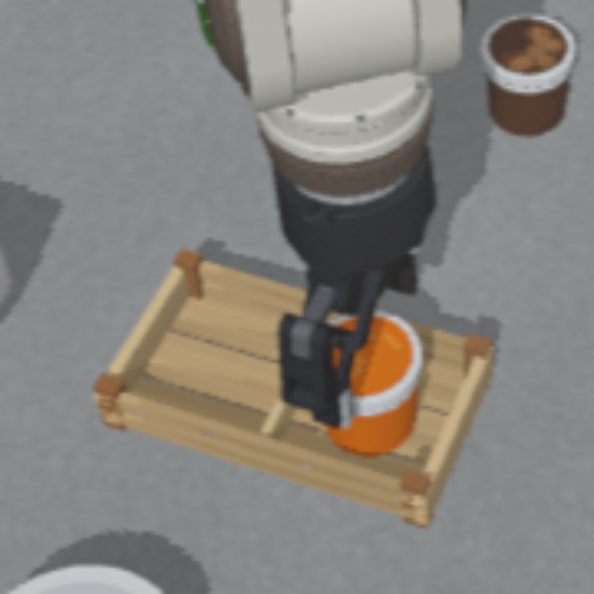

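The carrot is released and standing flat. Next is the beetroot.

Emit:
step_arm(dr=[[0,0,0],[0,0,0],[0,0,0],[0,0,-0.01],[0,0,-0.02],[0,0,-0.03],[0,0,-0.03],[0,0,-0.03]], xyz=[[0,0,-0.8],[-0.1,-0.2,-1.6],[-0.4,-0.9,-2.2],[-0.8,-2.0,-2.34],[-1.2,-3.2,-2.34],[-1.6,-4.3,-2.34],[-2.1,-5.5,-2.34],[-2.5,-6.7,-2.34]], gripper=[1,1,1,1,1,1,1,1])

```text
time: 11.25
ee_pos: [0.5525, 0.0559, 0.1509]
tcp_rot: [180.0, 0.1, 179.9]
wrist_force: [0.6, 0.6, -0.3]
opening: 0.0854
```

```bash
python3 go.py .569 -.0115 .12 180
```

```text
t 11.25 pos [0.5525 0.0559 0.1509] rot [1.7996e+02 1.2000e-01 1.7994e+02] F [ 0.6  0.6 -0.3] op 0.0854
xyz [-0.41 -1.69  0.77] dr [ 0.001  0.002 -0.001]
```

Emit:
step_arm(dr=[[0,0,0],[0,0,0],[0,0,0],[0,0,0],[0,0,0],[0,0,0],[0,0,0],[0,0,0]], xyz=[[-0.3,-0.9,0.3],[-0.4,-1.6,0.4],[-0.41,-1.69,0.4],[-0.41,-1.69,0.4],[-0.41,-1.69,0.4],[-0.41,-1.69,0.4],[-0.41,-1.69,0.4],[-0.41,-1.69,0.4]], gripper=[1,1,1,1,1,1,1,1])

```text
time: 12.05
ee_pos: [0.5681, -0.0091, 0.134]
tcp_rot: [180.0, 0.0, 180.0]
wrist_force: [-0.6, -0.4, -0.2]
opening: 0.0851
```

```bash
python3 wl.py w6 beet .569 -.0115; python3 go.py .569 -.0115 .0315 180
```

```text
[ 0.5681 -0.0092  0.1339]
0.69 [321. 207.  89.  90.]
[ 0.5688 -0.0113] 0.03
t 12.15 pos [ 0.5681 -0.0094  0.1339] rot [1.7997e+02 3.0000e-02 1.7996e+02] F [-0.3  0.7 -0.3] op 0.0851
xyz [-0.02 -0.05  2.56] dr [ 0.001  0.    -0.001]
```

View pics/w6.png

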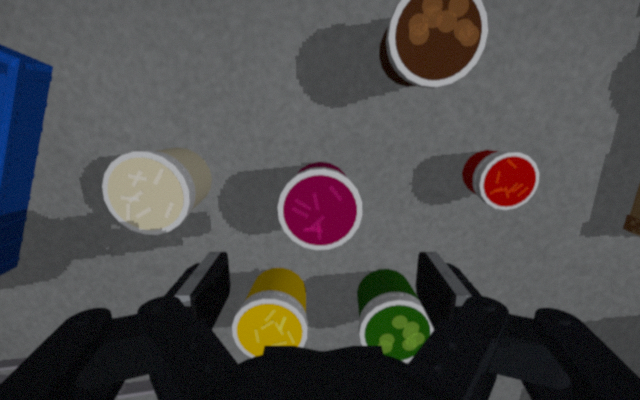

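The beetroot is centred at (321,207), with its neighbours clear of the jaws.

Emit:
step_arm(dr=[[0,0,0],[0,0,0],[0,0,0],[0,0,0],[0,0,0],[0,0,0],[0,0,0],[0,0,0]], xyz=[[-0.02,-0.05,0.8],[-0.02,-0.05,1.7],[-0.02,-0.05,2.3],[-0.02,-0.05,2.56],[-0.02,-0.05,2.56],[-0.02,-0.05,2.56],[-0.02,-0.05,2.56],[-0.02,-0.05,2.56]], gripper=[1,1,1,1,1,0.3,0.3,0.3])

```text
time: 12.95
ee_pos: [0.5701, -0.0118, 0.0335]
tcp_rot: [180.0, 0.2, 179.9]
wrist_force: [-0.1, 0.3, 6.7]
opening: 0.0604
```

Emit:
step_arm(dr=[[0,0,0],[0,0,0],[0,0,0],[0,0,0],[0,0,0],[0,0,0],[0,0,0],[0,0,0]], xyz=[[0,0,0],[0,0,0],[0,0,-0.1],[0,0,-0.5],[0,0,-1.1],[0,0,-1.8],[0,0,-2.4],[0,0,-2.8]], gripper=[0.3,0.3,0.3,0.3,0.3,0.3,0.3,0.3])

```text
time: 13.75
ee_pos: [0.5694, -0.0118, 0.1459]
tcp_rot: [180.0, 0.2, 179.9]
wrist_force: [1.4, 0.4, -1.8]
opening: 0.0603
```

```bash
python3 go.py .555 .326 .15 178.5
python3 - <<'E'
from h import *
c=bot.camera("wrist"); cv2.imwrite("pics/w7.png",c["image"][:,:,::-1])
E
```

```text
t 13.75 pos [ 0.5694 -0.0118  0.1459] rot [1.7997e+02 1.5000e-01 1.7992e+02] F [ 1.4  0.4 -1.8] op 0.0603
xyz [ 0.37  8.45 -0.1 ] dr [0.001 0.003 0.025]
```

View pics/w7.png

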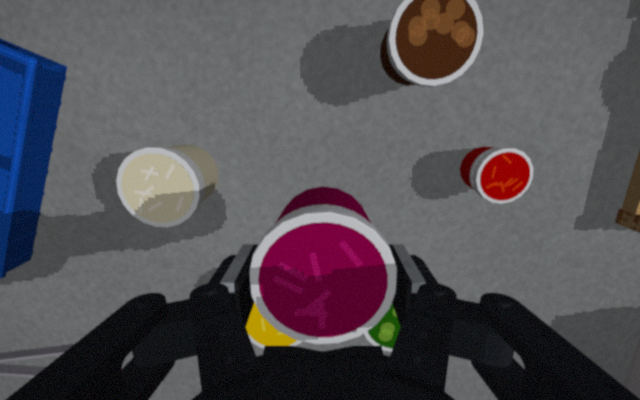

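The beetroot is held at the middle of the jaws (322,275).

Emit:
step_arm(dr=[[0,0,0],[0,0,0.01],[0,0,0.02],[0,0,0.025],[0,0,0.025],[0,0,0.025],[0,0,0.025],[0,0,0.025]], xyz=[[0,0.2,-0.1],[0,0.7,-0.1],[0.1,1.5,-0.1],[0.1,2.5,-0.1],[0.2,3.5,-0.1],[0.2,4.5,-0.1],[0.3,5.5,-0.1],[0.3,6.4,-0.1]], gripper=[0.3,0.3,0.3,0.3,0.3,0.3,0.3,0.3])

```text
time: 14.6
ee_pos: [0.556, 0.2464, 0.1463]
tcp_rot: [180.0, -0.1, 178.5]
wrist_force: [0.1, -0.4, -0.8]
opening: 0.06
```

```bash
python3 go.py .555 .326 .15 178.5
```

```text
t 14.6 pos [0.556  0.2464 0.1463] rot [ 1.8000e+02 -8.0000e-02  1.7853e+02] F [ 0.1 -0.4 -0.8] op 0.06
xyz [ 0.08  1.99 -0.09] dr [ 0.    -0.001  0.001]
```

Emit:
step_arm(dr=[[0,0,0],[0,0,0],[0,0,0],[0,0,0],[0,0,0],[0,0,0],[0,0,0],[0,0,0]], xyz=[[0,0.8,0],[0.05,1.4,0],[0.05,1.8,0],[0.05,1.95,0],[0.05,1.99,0],[0.05,1.99,0],[0.05,1.99,0],[0.05,1.99,0]], gripper=[0.3,0.3,0.3,0.3,0.3,0.3,0.3,0.3])

```text
time: 15.4
ee_pos: [0.5576, 0.323, 0.1478]
tcp_rot: [180.0, 0.0, 178.4]
wrist_force: [0.2, 0.3, -1.3]
opening: 0.0604
```

```bash
python3 go.py .555 .326 .0415 178.5
python3 - <<'E'
from h import *
c=bot.camera("wrist"); cv2.imwrite("pics/w8.png",c["image"][:,:,::-1])
E
```

```text
t 15.4 pos [0.5576 0.323  0.1478] rot [1.7997e+02 4.0000e-02 1.7843e+02] F [ 0.2  0.3 -1.3] op 0.0604
xyz [0.07 0.07 2.66] dr [ 0.001  0.001 -0.001]
```

View pics/w8.png

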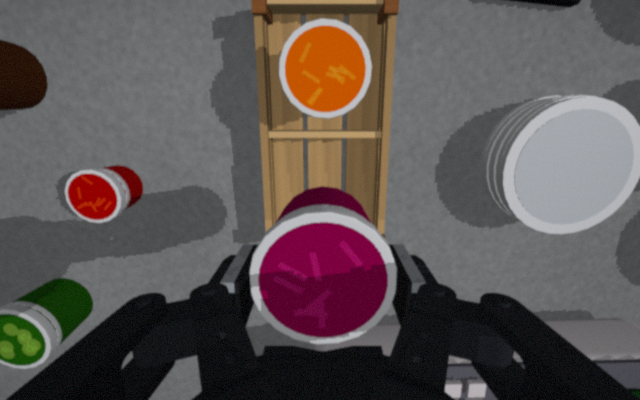

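The crate is aligned below the beetroot, and the carrot stands in the near compartment at (325,68). I lower it.

Emit:
step_arm(dr=[[0,0,0],[0,0,0],[0,0,0],[0,0,0],[0,0,0],[0,0,0],[0,0,0],[0,0,0]], xyz=[[0.05,0.05,0.4],[0.05,0.05,1.0],[0.05,0.05,1.6],[0.05,0.05,2.1],[0.05,0.05,2.4],[0.05,0.05,2.55],[0.05,0.05,2.62],[0.05,0.05,2.65]], gripper=[0.3,0.3,0.3,0.3,0.3,0.3,0.3,0.3])

```text
time: 16.25
ee_pos: [0.5558, 0.3261, 0.0423]
tcp_rot: [179.9, 0.1, 178.5]
wrist_force: [-0.9, -0.2, -1.2]
opening: 0.0602
```

```bash
python3 go.py .555 .326 .0400 178.5
```

```text
t 16.25 pos [0.5558 0.3261 0.0423] rot [1.7993e+02 7.0000e-02 1.7848e+02] F [-0.9 -0.2 -1.2] op 0.0602
xyz [ 0.02 -0.    0.06] dr [ 0.001  0.001 -0.   ]
```

Emit:
step_arm(dr=[[0,0,0],[0,0,0],[0,0,0],[0,0,0],[0,0,0],[0,0,0],[0,0,0],[0,0,0]], xyz=[[0,0,0.04],[0,0,0.07],[0,0,0.07],[0,0,0.07],[0,0,0.07],[0,0,0.07],[0,0,-0.1],[0,0,-0.5]], gripper=[0.3,0.3,0.8,1,1,1,1,1])

```text
time: 17.05
ee_pos: [0.5547, 0.3255, 0.061]
tcp_rot: [-180.0, -0.1, 178.5]
wrist_force: [0.1, -0.6, -0.1]
opening: 0.0855
```

```bash
python3 go.py .555 .326 .15 178.5 .454 .062 .134 180
python3 - <<'E'
from h import *
c=bot.camera("side"); cv2.imwrite("pics/s9.png",cv2.resize(c["image"][200:380,160:340,::-1],None,fx=3.3,fy=3.3))
E
```

```text
t 17.05 pos [0.5547 0.3255 0.061 ] rot [-1.7996e+02 -1.0000e-01  1.7849e+02] F [ 0.1 -0.6 -0.1] op 0.0855
xyz [-0.    0.01 -2.22] dr [-0.001 -0.002 -0.   ]
xyz [ 2.35 -6.65 -1.82] dr [-0.001 -0.002 -0.026]
```

View pics/s9.png

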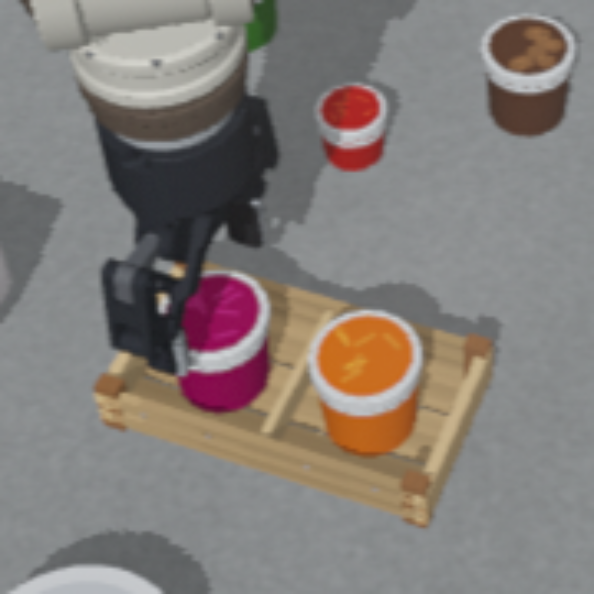

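Both tubs stand in the crate. Next is the mushroom.

Emit:
step_arm(dr=[[0,0,0],[0,0,0],[0,0,0],[0,0,-0.01],[0,0,-0.02],[0,0,-0.026],[0,0,-0.026],[0,0,-0.026]], xyz=[[0,0,-0.8],[0.1,-0.3,-1.5],[0.4,-1.0,-1.82],[0.8,-2.1,-1.82],[1.2,-3.2,-1.82],[1.6,-4.4,-1.82],[2.0,-5.5,-1.82],[2.3,-6.4,-1.82]], gripper=[1,1,1,1,1,1,1,1])

```text
time: 17.9
ee_pos: [0.4558, 0.0706, 0.1355]
tcp_rot: [180.0, 0.1, 180.0]
wrist_force: [0.3, 0.1, -0.1]
opening: 0.0857
```

```bash
python3 go.py .4535 .0617 .134 180
```

```text
t 17.9 pos [0.4558 0.0706 0.1355] rot [1.7997e+02 1.4000e-01 1.7996e+02] F [ 0.3  0.1 -0.1] op 0.0857
xyz [ 0.06 -0.22  0.04] dr [ 0.001  0.002 -0.001]
```

Emit:
step_arm(dr=[[0,0,0],[0,0,0],[0,0,0],[0,0,0],[0,0,0],[0,0,0],[0,0,0],[0,0,0]], xyz=[[0.03,-0.22,0.03],[0.03,-0.22,0.03],[0.03,-0.22,0.03],[0.03,-0.22,0.03],[0.03,-0.22,0.03],[0.03,-0.22,0.03],[0.03,-0.22,0.03],[0.03,-0.22,0.03]], gripper=[1,1,1,1,1,1,1,1])

```text
time: 18.7
ee_pos: [0.4555, 0.0638, 0.1329]
tcp_rot: [180.0, 0.0, -180.0]
wrist_force: [-0.1, -0.7, -0.8]
opening: 0.0856
```

```bash
python3 wl.py w10 mushroom .4535 .0617; python3 go.py .4535 .0617 .0315 180
```

```text
[0.4555 0.0637 0.1329]
0.74 [322. 203.  86.  89.]
[0.4533 0.0623] 0.025
t 18.8 pos [0.4554 0.0637 0.1329] rot [1.7997e+02 1.0000e-02 1.7999e+02] F [-0.5  0.2  0.6] op 0.0854
xyz [ 0.05 -0.05  2.54] dr [ 0.001  0.    -0.   ]
```

View pics/w10.png

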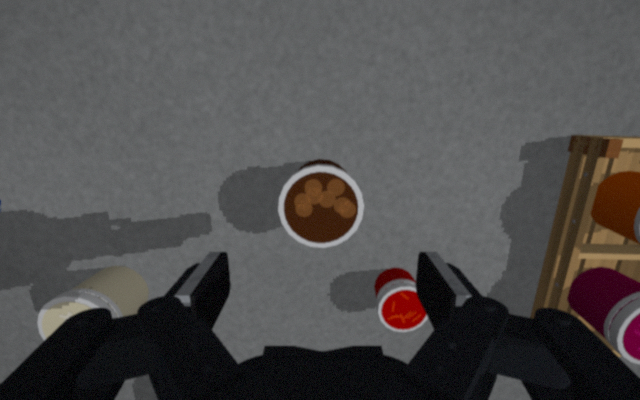

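The mushroom lid is centred at (322,205).

Emit:
step_arm(dr=[[0,0,0],[0,0,0],[0,0,0],[0,0,0],[0,0,0],[0,0,0],[0,0,0],[0,0,0]], xyz=[[0.05,-0.04,0.8],[0.05,-0.04,1.7],[0.05,-0.04,2.3],[0.05,-0.04,2.54],[0.05,-0.04,2.54],[0.05,-0.04,2.54],[0.05,-0.04,2.54],[0.05,-0.04,2.54]], gripper=[1,1,1,1,1,0.3,0.3,0.3])

```text
time: 19.6
ee_pos: [0.4546, 0.0622, 0.0333]
tcp_rot: [179.9, 0.2, 180.0]
wrist_force: [-1.5, 0.9, 5.9]
opening: 0.0606
```

Emit:
step_arm(dr=[[0,0,0],[0,0,0],[0,0,0],[0,0,0],[0,0,0],[0,0,0],[0,0,0],[0,0,0]], xyz=[[0,0,0],[0,0,0],[0,0,-0.1],[0,0,-0.5],[0,0,-1.1],[0,0,-1.8],[0,0,-2.5],[0,0,-2.9]], gripper=[0.3,0.3,0.3,0.3,0.3,0.3,0.3,0.3])

```text
time: 20.4
ee_pos: [0.4541, 0.0621, 0.1504]
tcp_rot: [179.9, 0.2, 180.0]
wrist_force: [-0.2, 0.8, -2.2]
opening: 0.0606
```

```bash
python3 go.py .493 -.296 .15 156.6
python3 - <<'E'
from h import *
c=bot.camera("wrist"); cv2.imwrite("pics/w11.png",c["image"][:,:,::-1])
E
```

```text
t 20.4 pos [0.4541 0.0621 0.1504] rot [179.95   0.19 179.98] F [-0.2  0.8 -2.2] op 0.0606
xyz [-0.97 -8.95  0.  ] dr [0.002 0.003 0.408]
```

View pics/w11.png

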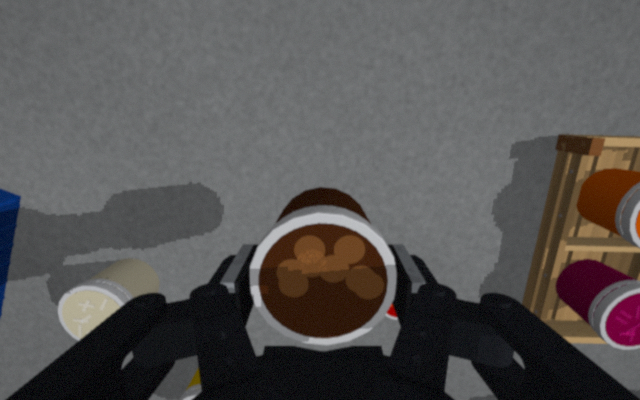

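The mushroom is held. I carry it to the blue tray's near compartment.

Emit:
step_arm(dr=[[0,0,0],[0,0,0.03],[0,0,0.08],[0,0,0.14],[0,0,0.2],[0,0,0.26],[0,0,0.32],[0,0,0.37]], xyz=[[0,-0.2,0],[-0.1,-0.7,0],[-0.2,-1.5,0],[-0.3,-2.5,0],[-0.4,-3.5,0],[-0.5,-4.5,0],[-0.6,-5.5,0],[-0.7,-6.5,0]], gripper=[0.3,0.3,0.3,0.3,0.3,0.3,0.3,0.3])

```text
time: 21.25
ee_pos: [0.4804, -0.2, 0.1458]
tcp_rot: [180.0, -0.1, 158.6]
wrist_force: [0.7, 0.5, -1.4]
opening: 0.0605
```

```bash
python3 go.py .493 -.296 .15 156.6
```

```text
t 21.25 pos [ 0.4804 -0.2     0.1458] rot [ 1.7997e+02 -9.0000e-02  1.5863e+02] F [ 0.7  0.5 -1.4] op 0.0605
xyz [-1.17 -2.12 -0.11] dr [ 0.001 -0.002  0.035]
```

Emit:
step_arm(dr=[[0,0,0.03],[0,0,0.035],[0,0,0.035],[0,0,0.035],[0,0,0.035],[0,0,0.035],[0,0,0.035],[0,0,0.035]], xyz=[[-0.4,-0.8,0],[-0.8,-1.4,0],[-1.0,-1.8,0],[-1.12,-2.0,0],[-1.17,-2.12,0],[-1.17,-2.12,0],[-1.17,-2.12,0],[-1.17,-2.12,0]], gripper=[0.3,0.3,0.3,0.3,0.3,0.3,0.3,0.3])

```text
time: 22.05
ee_pos: [0.4944, -0.2931, 0.1475]
tcp_rot: [180.0, 0.0, 156.8]
wrist_force: [0.9, 0.1, -2.0]
opening: 0.0603
```

```bash
python3 go.py .493 -.296 .0415 156.6;  python3 - <<'E'
from h import *
c=bot.camera("wrist"); im=c["image"][:,:,::-1].copy()
for p in proj(c,boxpts(.536,-.3145,-.408)): cv2.circle(im,tuple(int(v) for v in p),3,(0,0,255),1)
cv2.imwrite("pics/w12.png",im)
E
```

```text
t 22.05 pos [ 0.4944 -0.2931  0.1475] rot [1.7996e+02 2.0000e-02 1.5684e+02] F [ 0.9  0.1 -2. ] op 0.0603
xyz [ 0.01 -0.08  2.65] dr [0.001 0.    0.004]
```

View pics/w12.png

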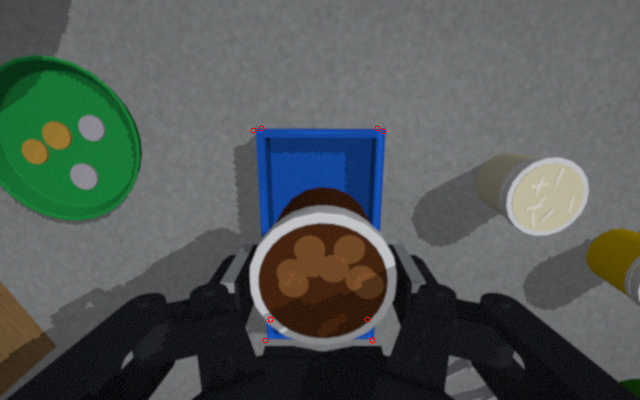

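The tray outline is within 2 mm of the model, so I lower the mushroom.

Emit:
step_arm(dr=[[0,0,0],[0,0,0],[0,0,0],[0,0,0],[0,0,0],[0,0,0],[0,0,0],[0,0,0]], xyz=[[0,-0.03,0.4],[0,-0.03,1.0],[0,-0.03,1.6],[0,-0.03,2.1],[0,-0.03,2.4],[0,-0.03,2.55],[0,-0.03,2.62],[0,-0.03,2.65]], gripper=[0.3,0.3,0.3,0.3,0.3,0.3,0.3,0.3])

```text
time: 22.9
ee_pos: [0.4942, -0.2952, 0.0418]
tcp_rot: [180.0, 0.1, 156.8]
wrist_force: [0.3, -0.0, -1.9]
opening: 0.0603
```

```bash
python3 go.py .493 -.295 .0395 156.6
```

```text
t 22.9 pos [ 0.4942 -0.2952  0.0418] rot [1.7997e+02 6.0000e-02 1.5678e+02] F [ 0.3 -0.  -1.9] op 0.0603
xyz [ 0.03 -0.01  0.06] dr [0.    0.001 0.003]
```

Emit:
step_arm(dr=[[0,0,0],[0,0,0],[0,0,0],[0,0,0],[0,0,0],[0,0,0],[0,0,0],[0,0,0]], xyz=[[0,0,0.04],[0,0,0.06],[0,0,0.06],[0,0,0.06],[0,0,0.06],[0,0,0.06],[0,0,-0.1],[0,0,-0.5]], gripper=[0.3,0.3,0.8,1,1,1,1,1])

```text
time: 23.7
ee_pos: [0.4931, -0.2947, 0.0605]
tcp_rot: [179.9, -0.1, 156.8]
wrist_force: [-0.6, 0.0, -0.2]
opening: 0.0855
```

```bash
python3 go.py .493 -.295 .15 156.6 .673 .051 .134 180
python3 - <<'E'
from h import *
c=bot.camera("side"); cv2.imwrite("pics/s13.png",cv2.resize(c["image"][40:220,240:420,::-1],None,fx=3.3,fy=3.3))
E
```

```text
t 23.7 pos [ 0.4931 -0.2947  0.0605] rot [ 1.7995e+02 -1.3000e-01  1.5677e+02] F [-0.6  0.  -0.2] op 0.0855
xyz [ 0.   -0.01 -2.24] dr [ 0.001 -0.002  0.003]
xyz [-0.72  9.72 -1.83] dr [ 0.001 -0.002 -0.405]
```

View pics/s13.png

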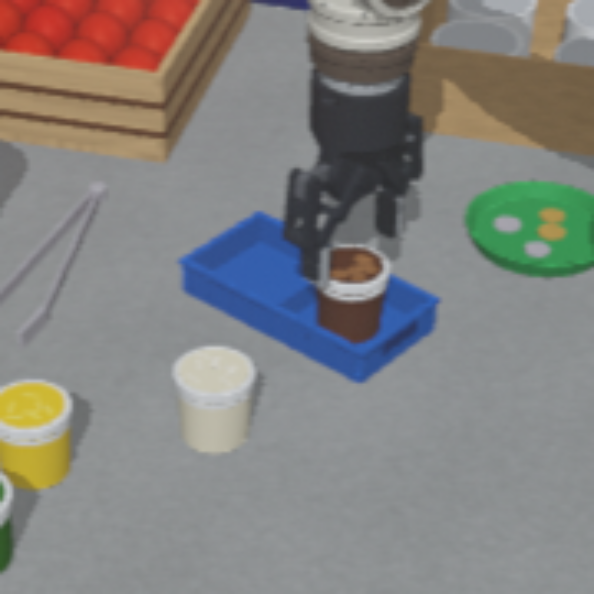

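The mushroom stands flat in the tray. Next is the cucumber.

Emit:
step_arm(dr=[[0,0,0],[0,0,0],[0,0,-0.05],[0,0,-0.12],[0,0,-0.2],[0,0,-0.28],[0,0,-0.36],[0,0,-0.405]], xyz=[[0,0,-0.8],[0,0.3,-1.6],[-0.1,1.1,-2.0],[-0.2,2.3,-2.0],[-0.3,3.5,-2.0],[-0.35,4.7,-2.0],[-0.45,5.9,-2.0],[-0.5,7.1,-2.0]], gripper=[1,1,1,1,1,1,1,1])

```text
time: 24.55
ee_pos: [0.625, -0.0402, 0.1417]
tcp_rot: [180.0, 0.1, -179.8]
wrist_force: [0.6, -1.0, 0.1]
opening: 0.0852
```

```bash
python3 go.py .673 .051 .134 180
```

```text
t 24.55 pos [ 0.625  -0.0402  0.1417] rot [ 1.7998e+02  7.0000e-02 -1.7985e+02] F [ 0.6 -1.   0.1] op 0.0852
xyz [-1.2   2.28  0.2 ] dr [0.    0.001 0.003]
```

Emit:
step_arm(dr=[[0,0,0],[0,0,0],[0,0,0],[0,0,0],[0,0,0],[0,0,0],[0,0,0],[0,0,0]], xyz=[[-0.5,1.0,0.1],[-1.0,1.9,0.2],[-1.2,2.28,0.2],[-1.2,2.28,0.2],[-1.2,2.28,0.2],[-1.2,2.28,0.2],[-1.2,2.28,0.2],[-1.2,2.28,0.2]], gripper=[1,1,1,1,1,1,1,1])

```text
time: 25.35
ee_pos: [0.6721, 0.0481, 0.1339]
tcp_rot: [180.0, 0.0, 179.9]
wrist_force: [0.0, -1.0, -0.6]
opening: 0.0855
```

```bash
python3 wl.py w14 cucumber .673 .051; python3 go.py .673 .051 .0315 180
```

```text
[0.6721 0.0483 0.1338]
0.63 [328. 207.  88.  85.]
[0.6729 0.0511] 0.023
0.34 [614.  57.  52. 114.]
[0.673 0.051] 1.0
t 25.45 pos [0.6721 0.0485 0.1337] rot [1.7997e+02 4.0000e-02 1.7993e+02] F [ 1.3  0.3 -0. ] op 0.0852
xyz [-0.02  0.06  2.56] dr [ 0.001  0.001 -0.001]
```

View pics/w14.png

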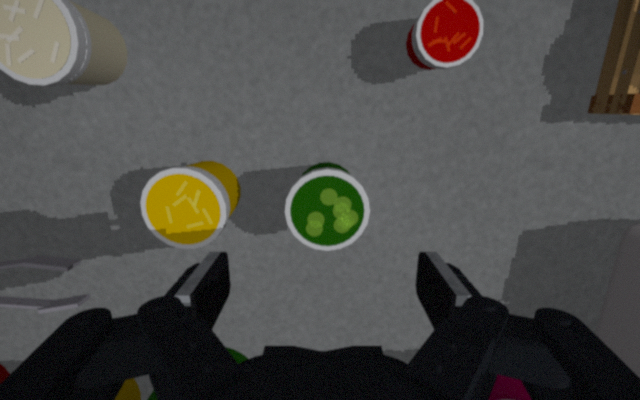

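The cucumber lid is at (328,209), and the pepper leaves about 15 mm to the finger.

Emit:
step_arm(dr=[[0,0,0],[0,0,0],[0,0,0],[0,0,0],[0,0,0],[0,0,0],[0,0,0],[0,0,0]], xyz=[[-0.02,0.07,0.7],[-0.02,0.07,1.4],[-0.02,0.07,2.1],[-0.02,0.07,2.56],[-0.02,0.07,2.56],[-0.02,0.07,2.56],[-0.02,0.07,2.56],[-0.02,0.07,2.56]], gripper=[1,1,1,1,1,0.3,0.3,0.3])

```text
time: 26.25
ee_pos: [0.674, 0.052, 0.0332]
tcp_rot: [180.0, 0.2, 180.0]
wrist_force: [-1.6, -0.3, 5.3]
opening: 0.0604
```

Emit:
step_arm(dr=[[0,0,0],[0,0,0],[0,0,0],[0,0,0],[0,0,0],[0,0,0],[0,0,0],[0,0,0]], xyz=[[0,0,0],[0,0,0],[0,0,-0.1],[0,0,-0.5],[0,0,-1.1],[0,0,-1.8],[0,0,-2.6],[0,0,-3.1]], gripper=[0.3,0.3,0.3,0.3,0.3,0.3,0.3,0.3])

```text
time: 27.05
ee_pos: [0.6735, 0.052, 0.159]
tcp_rot: [180.0, 0.2, 180.0]
wrist_force: [0.5, -0.1, -1.8]
opening: 0.06
```

```bash
python3 go.py .579 -.332 .155 156.6
python3 - <<'E'
from h import *
c=bot.camera("wrist"); cv2.imwrite("pics/w15.png",c["image"][:,:,::-1])
E
```

```text
t 27.05 pos [0.6735 0.052  0.159 ] rot [179.95   0.2  179.98] F [ 0.5 -0.1 -1.8] op 0.06
xyz [ 2.36 -9.6   0.08] dr [0.001 0.003 0.408]
```

View pics/w15.png

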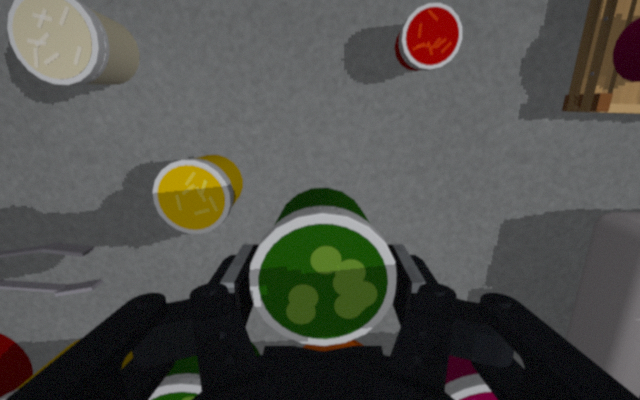

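The cucumber is held and its foot clears the pepper lid by about 60 mm.

Emit:
step_arm(dr=[[0,0,0],[0,0,0.03],[0,0,0.08],[0,0,0.14],[0,0,0.2],[0,0,0.26],[0,0,0.32],[0,0,0.37]], xyz=[[0.1,-0.2,0],[0.2,-0.7,0],[0.4,-1.5,0],[0.6,-2.5,0],[0.9,-3.5,0],[1.1,-4.5,0],[1.4,-5.5,0],[1.6,-6.5,0]], gripper=[0.3,0.3,0.3,0.3,0.3,0.3,0.3,0.3])

```text
time: 27.9
ee_pos: [0.6064, -0.2107, 0.1532]
tcp_rot: [180.0, -0.2, 158.5]
wrist_force: [0.6, 0.2, -1.9]
opening: 0.0598
```

```bash
python3 go.py .579 -.332 .155 156.6
```

```text
t 27.9 pos [ 0.6064 -0.2107  0.1532] rot [ 1.7999e+02 -1.5000e-01  1.5850e+02] F [ 0.6  0.2 -1.9] op 0.0598
xyz [-0.47 -3.07 -0.05] dr [ 0.    -0.003  0.033]
```

Emit:
step_arm(dr=[[0,0,0.02],[0,0,0.033],[0,0,0.033],[0,0,0.033],[0,0,0.033],[0,0,0.033],[0,0,0.033],[0,0,0.033]], xyz=[[-0.1,-0.9,0],[-0.3,-1.7,0],[-0.35,-2.3,0],[-0.4,-2.7,0],[-0.45,-2.95,0],[-0.47,-3.07,0],[-0.47,-3.07,0],[-0.47,-3.07,0]], gripper=[0.3,0.3,0.3,0.3,0.3,0.3,0.3,0.3])

```text
time: 28.7
ee_pos: [0.5823, -0.3285, 0.1548]
tcp_rot: [180.0, -0.0, 156.9]
wrist_force: [0.9, -0.1, -1.6]
opening: 0.0606
```

```bash
python3 go.py .579 -.332 .0415 156.6;  python3 - <<'E'
from h import *
c=bot.camera("wrist"); im=c["image"][:,:,::-1].copy()
for p in proj(c,boxpts(.536,-.3145,-.408)): cv2.circle(im,tuple(int(v) for v in p),3,(0,0,255),1)
cv2.imwrite("pics/w16.png",im)
E
```

```text
t 28.7 pos [ 0.5823 -0.3285  0.1548] rot [179.95  -0.   156.93] F [ 0.9 -0.1 -1.6] op 0.0606
xyz [ 0.04 -0.11  2.83] dr [ 0.001 -0.     0.006]
```

View pics/w16.png

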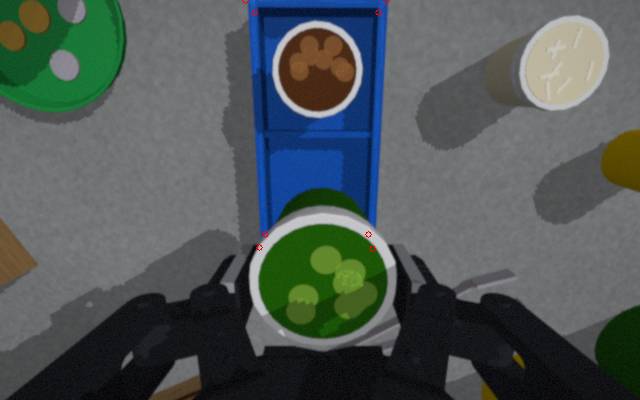

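The cucumber is over the empty compartment, with the mushroom at (318,68) and the divider at row 133. I lower it.

Emit:
step_arm(dr=[[0,0,0],[0,0,0],[0,0,0],[0,0,0],[0,0,0],[0,0,0],[0,0,0],[0,0,0]], xyz=[[0.04,-0.07,0.4],[0.04,-0.07,1.0],[0.04,-0.07,1.7],[0.04,-0.07,2.2],[0.04,-0.07,2.5],[0.04,-0.07,2.7],[0.04,-0.07,2.79],[0.04,-0.07,2.82]], gripper=[0.3,0.3,0.3,0.3,0.3,0.3,0.3,0.3])

```text
time: 29.55
ee_pos: [0.5798, -0.3312, 0.0425]
tcp_rot: [180.0, 0.1, 156.9]
wrist_force: [-0.5, 0.9, -1.6]
opening: 0.0603
```

```bash
python3 go.py .579 -.332 .0395 156.6
```

```text
t 29.55 pos [ 0.5798 -0.3312  0.0425] rot [1.7997e+02 5.0000e-02 1.5690e+02] F [-0.5  0.9 -1.6] op 0.0603
xyz [ 0.01 -0.03  0.08] dr [0.001 0.001 0.005]
```

Emit:
step_arm(dr=[[0,0,0],[0,0,0],[0,0,0],[0,0,0],[0,0,0],[0,0,0],[0,0,0],[0,0,0]], xyz=[[0,0,0.04],[0,0,0.07],[0,0,0.07],[0,0,0.07],[0,0,0.07],[0,0,0.07],[0,0,-0.1],[0,0,-0.5]], gripper=[0.3,0.3,0.8,1,1,1,1,1])

```text
time: 30.35
ee_pos: [0.5788, -0.3308, 0.0615]
tcp_rot: [180.0, -0.1, 156.9]
wrist_force: [0.1, 0.2, 0.0]
opening: 0.0853
```

Emit:
step_arm(dr=[[0,0,0],[0,0,0],[0,0,0],[0,0,0],[0,0,0],[0,0,0],[0,0,0],[0,0,0]], xyz=[[0,0,-0.8],[0.3,0,-1.6],[0.8,0,-2.2],[1.3,0,-2.4],[1.5,0,-2.4],[1.5,0,-2.4],[1.5,0,-2.4],[1.5,0,-2.4]], gripper=[1,1,1,1,1,1,1,1])

```text
time: 31.15
ee_pos: [0.5245, -0.3078, 0.1571]
tcp_rot: [180.0, -0.1, 156.9]
wrist_force: [1.2, -0.2, -0.6]
opening: 0.0856
```

```bash
cat > chk.py <<'E'
import sys
from h import *
tag=sys.argv[1]
o=bot.get_obs(); print(o["ee_pos"].round(4))
for cam in sys.argv[2].split(","):
    c=bot.camera(cam); cv2.imwrite(f"pics/{tag}_{cam}.png",c["image"][:,:,::-1])
    for a in sys.argv[3:]:
        n,x,y,z=a.split(":"); x,y,z=float(x),float(y),float(z)
        d=SM if n=="adjika" else (.053,.062,.06)
        P=proj(c,[[x,y,z+.03]])[0]
        for r in bot.regions_of(c,n)[:3]:
            if np.hypot(*(np.array(r["box"][:2])-P))<30:
                f=fit([(c,r["region"])],lambda p:tubpts(*p,z,d),[x,y]); print(cam,n,np.round(f[0],4),round(f[1],3),round(r["p"],2))
E
python3 chk.py a top,side,wrist cucumber:.579:-.332:.006 mushroom:.493:-.295:.006; python3 go.py .5525 .133 .12 180
```

```text
[ 0.5245 -0.3078  0.1571]
top cucumber [ 0.5324 -0.3083] 0.862 0.58
top mushroom [ 0.493  -0.2926] 0.094 0.7
side cucumber [ 0.5817 -0.3338] 0.063 0.59
side mushroom [ 0.4971 -0.2984] 0.074 0.68
wrist cucumber [ 0.5788 -0.3317] 0.023 0.74
wrist mushroom [ 0.4931 -0.2946] 0.032 0.97
t 31.6 pos [ 0.5243 -0.3077  0.1579] rot [179.96  -0.   156.89] F [ 0.1  0.2 -0.3] op 0.0854
xyz [ 3.68 10.41  0.95] dr [ 0.001  0.    -0.403]
```

View pics/a_wrist.png

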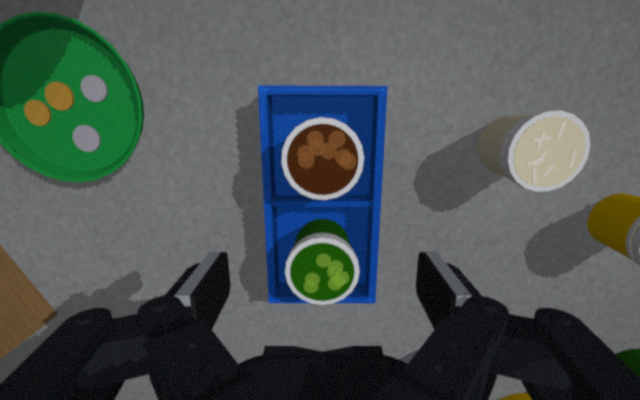

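Both tubs stand in the tray. The wrist fit puts the cucumber at (0.579, −0.332), matching the release pose. The red pot is next.

Emit:
step_arm(dr=[[0,0,-0.03],[0,0,-0.08],[0,0,-0.15],[0,0,-0.22],[0,0,-0.3],[0,0,-0.36],[0,0,-0.403],[0,0,-0.403]], xyz=[[0.2,0.6,0.1],[0.5,1.6,0.2],[0.9,2.7,0.3],[1.3,3.8,0.4],[1.7,4.9,0.5],[2.1,6.0,0.5],[2.5,7.1,0.5],[2.9,8.2,0.5]], gripper=[1,1,1,1,1,1,1,1])

```text
time: 32.4
ee_pos: [0.5461, 0.0414, 0.1384]
tcp_rot: [180.0, 0.1, -179.9]
wrist_force: [1.5, 0.0, 0.6]
opening: 0.0853
```

```bash
python3 go.py .5525 .133 .12 180
```

```text
t 32.4 pos [0.5461 0.0414 0.1384] rot [ 1.7997e+02  6.0000e-02 -1.7994e+02] F [1.5 0.  0.6] op 0.0853
xyz [-0.16  2.29  0.46] dr [0.001 0.001 0.001]
```

Emit:
step_arm(dr=[[0,0,0],[0,0,0],[0,0,0],[0,0,0],[0,0,0],[0,0,0],[0,0,0],[0,0,0]], xyz=[[-0.1,1.0,0.1],[-0.15,1.9,0.2],[-0.16,2.29,0.2],[-0.16,2.29,0.2],[-0.16,2.29,0.2],[-0.16,2.29,0.2],[-0.16,2.29,0.2],[-0.16,2.29,0.2]], gripper=[0.8,0.8,0.8,0.8,0.8,0.8,0.8,0.8])

```text
time: 33.2
ee_pos: [0.5529, 0.1302, 0.1304]
tcp_rot: [180.0, 0.0, 179.9]
wrist_force: [-1.2, -0.5, 0.7]
opening: 0.0685
```

```bash
python3 wl.py w17 adjika .5525 .133; python3 go.py .5525 .133 .014 180
```

```text
[0.5528 0.1304 0.1304]
0.8 [327. 201.  58.  65.]
[0.5518 0.1339] 0.029
t 33.3 pos [0.5528 0.1305 0.1304] rot [1.7997e+02 3.0000e-02 1.7993e+02] F [-0.5  0.1 -0.7] op 0.0684
xyz [0.01 0.06 2.91] dr [ 0.001  0.    -0.001]
```

View pics/w17.png

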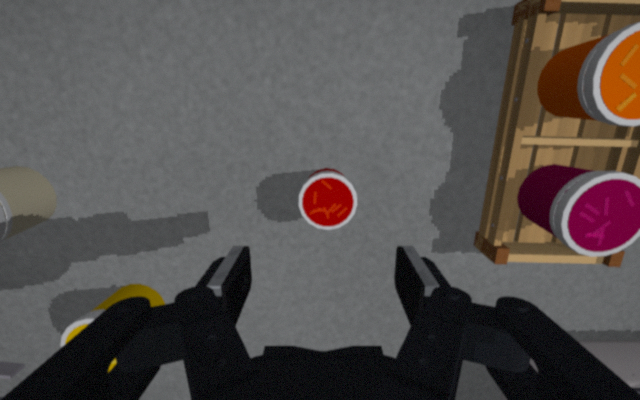

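The pot is at (327,201), fitted at (0.552, 0.134).

Emit:
step_arm(dr=[[0,0,0],[0,0,0],[0,0,0],[0,0,0],[0,0,0],[0,0,0],[0,0,0],[0,0,0]], xyz=[[0.02,0.08,0.7],[0.02,0.08,1.5],[0.02,0.08,2.2],[0.02,0.08,2.7],[0.02,0.08,2.91],[0.02,0.08,2.91],[0.02,0.08,2.91],[0.02,0.08,2.91]], gripper=[0.8,0.8,0.8,0.8,0.8,0.8,0.2,0.2], squeeze=25)

```text
time: 34.1
ee_pos: [0.5529, 0.1346, 0.0155]
tcp_rot: [179.9, 0.1, 180.0]
wrist_force: [-0.7, -0.9, 1.6]
opening: 0.0455
```

Emit:
step_arm(dr=[[0,0,0],[0,0,0],[0,0,0],[0,0,0],[0,0,0],[0,0,0],[0,0,0],[0,0,0]], xyz=[[0,0,0],[0,0,0],[0,0,0],[0,0,-0.1],[0,0,-0.5],[0,0,-1.2],[0,0,-1.8],[0,0,-2.0]], gripper=[0.2,0.2,0.2,0.2,0.2,0.2,0.2,0.2])

```text
time: 34.9
ee_pos: [0.5531, 0.1346, 0.0968]
tcp_rot: [179.9, 0.2, 180.0]
wrist_force: [0.7, -0.6, -0.8]
opening: 0.0449
```

```bash
python3 go.py .579 -.3315 .16 156.6
python3 - <<'E'
from h import *
c=bot.camera("wrist"); cv2.imwrite("pics/w18.png",c["image"][:,:,::-1])
c=bot.camera("side"); cv2.imwrite("pics/s18.png",cv2.resize(c["image"][120:300,180:360,::-1],None,fx=3.3,fy=3.3))
E
```

```text
t 34.9 pos [0.5531 0.1346 0.0968] rot [179.92   0.24 179.98] F [ 0.7 -0.6 -0.8] op 0.0449
xyz [ -0.66 -11.65  -1.59] dr [0.002 0.004 0.408]
```

View pics/w18.png

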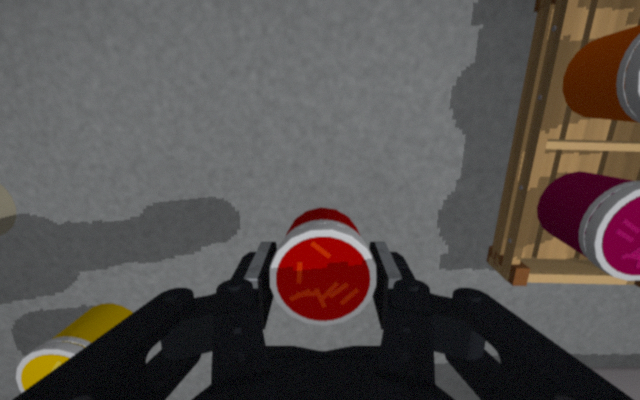

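View pics/s18.png

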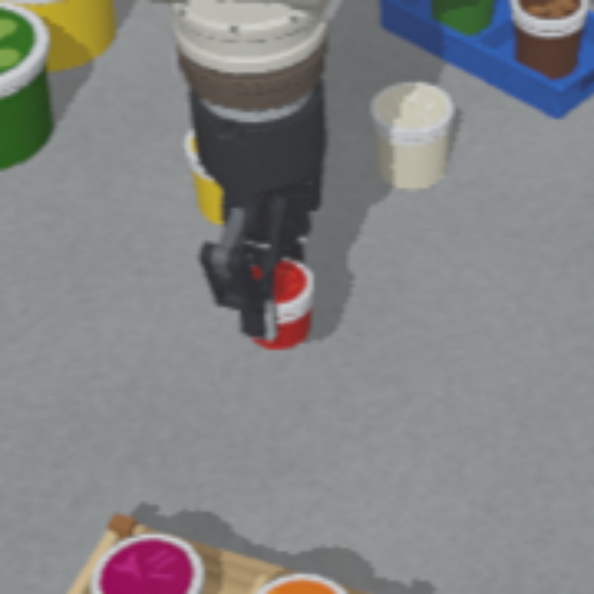

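The pot is held upright and centred. I carry it to the cucumber.

Emit:
step_arm(dr=[[0,0,0],[0,0,0],[0,0,0.03],[0,0,0.08],[0,0,0.13],[0,0,0.18],[0,0,0.23],[0,0,0.28]], xyz=[[0,-0.2,-0.4],[0,-0.7,-0.9],[-0.1,-1.5,-1.3],[-0.15,-2.5,-1.6],[-0.2,-3.5,-1.6],[-0.25,-4.5,-1.6],[-0.3,-5.5,-1.6],[-0.35,-6.5,-1.6]], gripper=[0.2,0.2,0.2,0.2,0.2,0.2,0.2,0.2])

```text
time: 35.8
ee_pos: [0.5652, -0.1272, 0.1559]
tcp_rot: [180.0, -0.1, 163.8]
wrist_force: [0.6, -0.2, -1.2]
opening: 0.0447
```

```bash
python3 go.py .579 -.3315 .16 156.6
```

```text
t 35.8 pos [ 0.5652 -0.1272  0.1559] rot [ 1.7997e+02 -1.1000e-01  1.6382e+02] F [ 0.6 -0.2 -1.2] op 0.0447
xyz [-1.75 -4.81 -0.11] dr [ 0.    -0.002  0.126]
```

Emit:
step_arm(dr=[[0,0,0.04],[0,0,0.08],[0,0,0.11],[0,0,0.126],[0,0,0.126],[0,0,0.126],[0,0,0.126],[0,0,0.126]], xyz=[[-0.35,-1.0,-0.1],[-0.7,-1.9,-0.1],[-1.05,-2.8,-0.1],[-1.35,-3.6,-0.1],[-1.55,-4.2,-0.1],[-1.7,-4.6,-0.1],[-1.75,-4.81,-0.1],[-1.75,-4.81,-0.1]], gripper=[0.2,0.2,0.2,0.2,0.2,0.2,0.2,0.2])

```text
time: 36.6
ee_pos: [0.5794, -0.3305, 0.16]
tcp_rot: [180.0, -0.1, 156.7]
wrist_force: [0.6, -0.2, -0.7]
opening: 0.0449
```

```bash
python3 go.py .579 -.3315 .09 156.6;  python3 chk.py b wrist mushroom:.493:-.295:.006 cucumber:.579:-.332:.006
```

```text
t 36.6 pos [ 0.5794 -0.3305  0.16  ] rot [ 1.7995e+02 -1.2000e-01  1.5665e+02] F [ 0.6 -0.2 -0.7] op 0.0449
xyz [-0.01 -0.03  1.75] dr [ 0.001 -0.002  0.001]
[ 0.5794 -0.3305  0.16  ]
wrist mushroom [ 0.4933 -0.2947] 0.02 0.85
wrist cucumber [ 0.5781 -0.3317] 0.298 0.73
```

View pics/b_wrist.png

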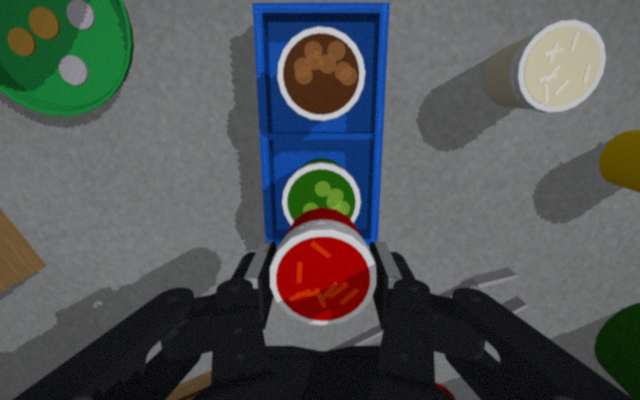

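The trays haven't moved, and the cucumber lid lies below the pot. I descend to just above the lid.

Emit:
step_arm(dr=[[0,0,0],[0,0,0],[0,0,0],[0,0,0],[0,0,0],[0,0,0],[0,0,0],[0,0,0]], xyz=[[0,-0.03,0.3],[0,-0.03,0.8],[0,-0.03,1.2],[0,-0.03,1.5],[0,-0.03,1.7],[0,-0.03,1.8],[0,-0.03,1.85],[0,-0.03,1.87]], gripper=[0.2,0.2,0.2,0.2,0.2,0.2,0.2,0.2])

```text
time: 37.55
ee_pos: [0.5796, -0.3311, 0.0872]
tcp_rot: [180.0, 0.0, 156.7]
wrist_force: [-0.4, 0.3, -0.4]
opening: 0.0446
```

```bash
python3 go.py .579 -.3315 .0815 156.6
python3 - <<'E'
from h import *
c=bot.camera("wrist"); cv2.imwrite("pics/w19.png",c["image"][:,:,::-1])
c=bot.camera("side"); cv2.imwrite("pics/s19.png",cv2.resize(c["image"][60:180,270:410,::-1],None,fx=5,fy=5))
E
```

```text
t 37.55 pos [ 0.5796 -0.3311  0.0872] rot [1.7997e+02 5.0000e-02 1.5672e+02] F [-0.4  0.3 -0.4] op 0.0446
xyz [ 0.01 -0.02  0.14] dr [0.001 0.001 0.002]
```

View pics/w19.png

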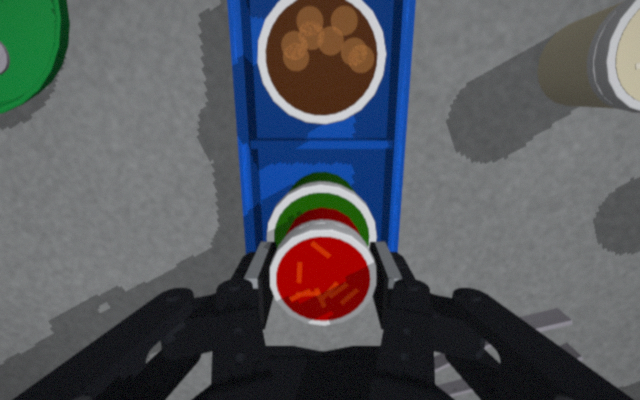

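View pics/s19.png

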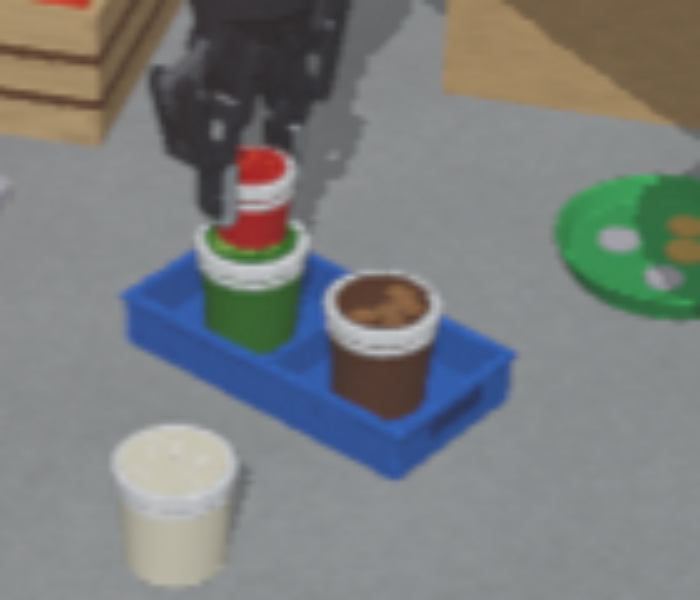

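The pot is centred about 5 mm above the cucumber lid. I lower it and release.

Emit:
step_arm(dr=[[0,0,0],[0,0,0],[0,0,0],[0,0,0],[0,0,0],[0,0,0],[0,0,0],[0,0,0]], xyz=[[0,0,0.05],[0,0,0.09],[0,0,0.12],[0,0,0.135],[0,0,0.135],[0,0,0.135],[0,0,0.135],[0,0,0.135]], gripper=[0.2,0.2,0.2,0.2,0.2,0.2,0.2,0.2])

```text
time: 38.45
ee_pos: [0.5794, -0.331, 0.0816]
tcp_rot: [180.0, 0.0, 156.7]
wrist_force: [-0.9, 0.5, 1.4]
opening: 0.0451
```

Emit:
step_arm(dr=[[0,0,0],[0,0,0],[0,0,0],[0,0,0],[0,0,0],[0,0,0],[0,0,0],[0,0,0]], xyz=[[0,0,0],[0,0,0],[0,0,0],[0,0,0],[0,0,0],[0,0,-0.1],[0,0,-0.5],[0,0,-1.2]], gripper=[0.7,1,1,1,1,1,1,1])

```text
time: 39.25
ee_pos: [0.5785, -0.3305, 0.1282]
tcp_rot: [179.9, -0.2, 156.7]
wrist_force: [0.7, -0.7, 0.7]
opening: 0.0856
```

```bash
python3 go.py .45 -.25 .22 156.6
python3 - <<'E'
from h import *
c=bot.camera("side"); cv2.imwrite("pics/s20.png",cv2.resize(c["image"][60:180,270:410,::-1],None,fx=5,fy=5))
E
```

```text
t 39.25 pos [ 0.5785 -0.3305  0.1282] rot [179.94  -0.19 156.72] F [ 0.7 -0.7  0.7] op 0.0856
xyz [ 3.76  0.58 -2.28] dr [ 0.001 -0.003  0.002]
```

View pics/s20.png

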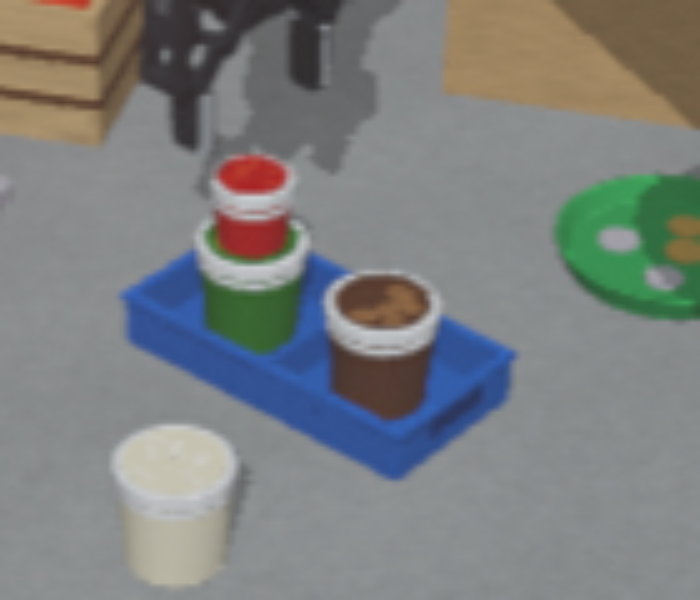

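The red pot stands upright on the cucumber lid. I back off and check everything.

Emit:
step_arm(dr=[[0,0,0],[0,0,0],[0,0,0],[0,0,0],[0,0,0],[0,0,0],[0,0,0],[0,0,0]], xyz=[[0,0,-1.0],[0.2,0,-1.9],[0.9,0.1,-2.3],[1.8,0.3,-2.3],[2.7,0.4,-2.3],[3.6,0.5,-2.3],[4.2,0.6,-2.3],[4.4,0.6,-2.3]], gripper=[1,1,1,1,1,1,1,1])

```text
time: 40.1
ee_pos: [0.4259, -0.2386, 0.2226]
tcp_rot: [180.0, 0.1, 156.7]
wrist_force: [0.2, -0.5, -0.4]
opening: 0.0856
```

```bash
python3 chk.py fin top,side,wrist cucumber:.579:-.331:.006 mushroom:.493:-.295:.006 adjika:.579:-.331:.066 carrot:.461:.326:.006 beet:.555:.326:.006 cabbage:.556:-.134:0 pepper:.671:-.052:0
```

```text
[ 0.4259 -0.2386  0.2226]
top cucumber [ 0.5762 -0.3279] 0.569 0.55
top mushroom [ 0.4975 -0.293 ] 0.542 0.88
top adjika [ 0.5777 -0.329 ] 0.06 0.79
top carrot [0.4627 0.3279] 0.043 0.75
top beet [0.554 0.327] 0.085 0.71
top cabbage [ 0.5564 -0.1331] 0.087 0.84
top pepper [ 0.6685 -0.0506] 0.053 0.55
side cucumber [ 0.5815 -0.3338] 0.284 0.84
side mushroom [ 0.4961 -0.2988] 0.072 0.76
side adjika [ 0.5804 -0.3338] 0.066 0.64
side adjika [ 0.552  -0.2496] 0.278 0.32
side carrot [0.4651 0.3252] 0.067 0.9
side beet [0.5565 0.3248] 0.039 0.66
side cabbage [ 0.559  -0.1383] 0.048 0.56
side pepper [ 0.674  -0.0539] 0.058 0.9
wrist cucumber [ 0.5773 -0.3311] 0.433 0.77
wrist mushroom [ 0.493  -0.2952] 0.025 0.83
wrist adjika [ 0.5785 -0.3311] 0.657 0.97
wrist pepper [ 0.6708 -0.0531] 0.314 0.92
```

View pics/fin_top.png

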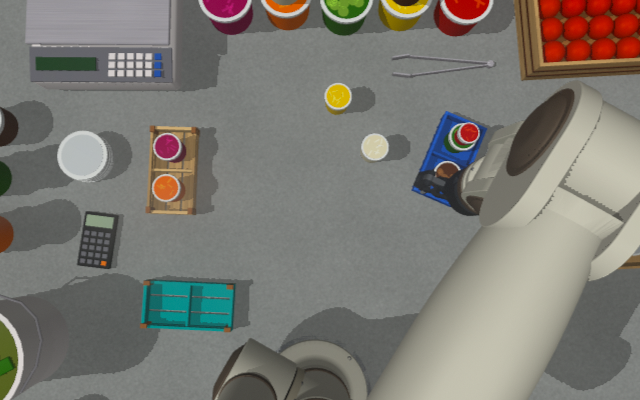

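View pics/fin_side.png

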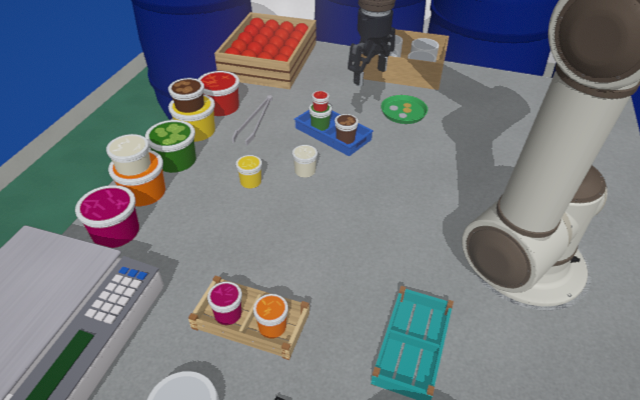

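The fits match: pot and cucumber within 2 mm in the same camera, cabbage and pepper unmoved, and all tubs in their compartments.

```bash
python3 -c "
from workcell import bot
print(bot.job_done())"
```

```text
the job is handed in; nothing more can be done
None
```

Both orders are made up and the job is handed in, at about 41 s on the robot's clock; no verdict is reported.

- **Wooden crate:** the carrot is in the near compartment and the beetroot in the far one.
- **Blue tray:** the mushroom is in the near compartment and the cucumber in the far one. The red pot stands upright on the cucumber's lid.

**Last checks:**
- The side camera puts the pot within about 2 mm of the cucumber's centre.
- The mushroom, carrot and beetroot fits match where I released them, to within about 5 mm across the cameras.
- The cabbage and pepper are within about 2 mm of their first positions in the top and side views.
- The gripper is open and clear of everything.

**What went wrong or disagreed:**
- **Joint limit:** on the first carry, joint 6 reached the end of its range. The tool tilted about 2° for a moment, so I turned it half round and used that grasp from then on.
- **Camera offset:** the top and side cameras disagree steadily by about 4–5 mm. I used values between them, and the wrist camera agreed with those before each grasp.
- **Unusable fits:** the final top-camera fits for cucumber and mushroom, and the wrist fits for cucumber, pot and pepper, were poor. The pot covers part of the cucumber's lid and the arm blocked part of the top view, so I didn't rely on those.

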